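# Lock terminal strips into the dry box

### The arm

A 6-joint arm with a two-finger parallel gripper is mounted at the origin on a cart in front of the work surface, level with it; the furniture and walls round the work are solid. World frame = base frame: x ahead of the robot, y to its left, z up, the work surface at z = 0. Lengths are in m, angles in rad, forces in N, time in s.
With the tool pointing down it reaches from about 0.225 to 0.875 m from the base axis. Payload 3.4 kg.
Tool frame: the origin (TCP) lies between the finger pads; the fingertips stand 8 mm ahead of it and the grasp point (between the pads) lies 11 mm behind it; z points along the fingers, y is the line along which they close (so a half turn about z gives the same grasp; the last joint's range is limited). The gripper opens to 85 mm and grips with 20 to 120 N. Pads are 22 mm wide; open, the fingers measure 114 mm over their backs; the gripper's body (76 mm by 85 mm) begins 54 mm behind the grasp point. The pads swing forward as they close: fully open they stand 13 mm farther back than shut.
Start: joints at [1.213, 0.276, 1.505, -0, 1.361, -0.121], TCP at [0.135, 0.559, 0.239] pointing down, gripper open.
Joint ranges: [-2.89, 2.89], [-0.75, 2.08], [0.22, 2.7], [-1.18, 4.32], [0.11, 2.71], [-2.7, 2.7]. Speed limits (rad/s): [2.57, 2.57, 3.14, 3.14, 3.14, 3.14].

### API

Orientations are given as a unit quaternion [w, x, y, z].
In Python, from rig import manip gives the robot as it stands.
- The arm moves only by the tool move_arm, never from a script. Its argument "deltas" is a list that holds one entry, the list of rows, each a list of 5 numbers: the shift along the tool's x, y, z normalised to -1 to 1, where 1 is 80 cm, then the turn about the tool's z normalised to -1 to 1, where 1 is 120 degrees, then the closure, from -1 (fully open) to 1 (shut). In form: [[[tx, ty, tz, twist, grip], ...]]. A call has 1 to 12 rows; each row is the pose to reach, as a shift and turn from the pose commanded when the call began, along the tool's axes at that moment; what a row does not reach only later rows make up. A row lasts 1/10 s, in which the tool goes at most 50 mm and 8.59 degrees, less where a joint would pass 70% of its speed; a pose out of reach is approached as far as the arm can. A call with a number of a shift or a turn outside -1 to 1 is refused whole. A call with a gripper value outside its range is refused whole. The fingers move at their own pace and stop on an object; "squeeze" is the grip in N (left out, the last holds). Time passes only in rows, so rows that repeat a pose let the fingers close. It gives the time, the measured TCP pose, the force, the opening and the grip force at its end, in the units of the state.
- manip.get_state(): the state, without advancing time (a new reading comes with each control period).
- manip.get_image(name): name is "scene" or "side" or "wrist"; returns the picture (420x560x3 uint8, red, green, blue); there is no depth.
- manip.camera_params(name): a dict with "fx", "fy", "cx", "cy" (pixels), "dist" ([k1, k2, p1, p2, k3] as OpenCV has them; the pictures are not rectified), "R" (3x3) and "t" (3): a world point X has camera coordinates R X + t; the wrist camera has in their place "tool_from_camera" (4x4, takes a point from camera to tool coordinates, whose origin is the TCP and whose axes are the flange's). Camera axes: x right, y down, z forward; pixel columns grow to the right and rows downward; lengths in m; the calibration is good to about 2 mm. A picture is of the moment at which its call begins: read the wrist's pose just before it. camera_params takes no time and is no camera call.
- manip.sign_off(): hands the job in; it is judged then, once.
The state is a dict: "clock": time; "qpos": joint angles; "qd": joint speeds; "effort": joint torques, N m; "position": TCP position; "ee_rot": TCP orientation; "contact_force": force on the tool from outside, world axes, zero at the start; "moment": the same for the moment, N m; "width": finger opening in m; "gripper_force": force on a finger pad.
Only numpy, scipy, OpenCV 4.12 (cv2) and the standard library are available. Lean on these libraries where they do the work, as an engineer would, in place of code of your own. Each camera call takes 0.05 s, during which the arm holds its last target. There are 200 camera calls.

### The job

Pass all the green terminal strips that lie about on the bench into the dry box in one load: lay them in the lock chamber, shut the sliding lid fully, only then draw the safety pin from the gate's stem and park it in the side notch, where it locks the lid. Lift the gate to its stop, push all strips through with the transfer rod, draw the rod fully back, then shut the gate again and leave the pin parked. Lid and gate must never be open at the same time, and the screw dish, the plug gauge and the hand tester stay where they are.

Things in the scene. Friction and masses are not known exactly. Their poses are not given: they have to be found in the camera images.
- lock: Dry box with transfer lock: low aluminium box fixed to the table, 353 mm long (its y), 142 deep (its x), wall tops at z 64. Origin on the table under it; x away from the robot, y left, z up. All entries use this frame, mm. Right part: lock chamber. Steel gate across at y 9. Left part: dry box. Behind that a grey cartridge, x 63 to 118, y 23 to 173, up to z 108.
- chamber (a point): Centre of the lock chamber's floor (lock frame x 0, y -80, z 14). Inside: x -55 to 55, y -170 to 5, walls to z 64 (18 mm thick in front, 8 behind); open on top when the lid is slid away, which bares y -170 to -4.
- dry_floor (a point): Centre of the dry box's floor (lock frame x 0, y 95, z 14). Inside: x -55 to 55, y 14 to 173, under a fixed clear roof, underside at z 60.
- lid (a joint): Outer door: travel in m of the clear lid over the chamber, 0 shut, 0.168 fully open. It lies at z 65 to 74, slides left (+y) over the gate and the dry box's roof, friction about 2 N, stays where left, may start ajar. A bar on its front edge (x -70 to -58, z 78 to 89) bridges the gate and ends at y 60 when shut; a pin parked in the notch stands before its end and locks the lid to within 7 mm.
- lid_grip (a point): Grip point of the lid's upright black fin: 60 mm along x, 12 mm thick along y, top 12 mm above this point, lid face 22 mm below it. At x 0, y -155, z 96 with the lid shut; moves with the lid.
- gate (a joint): Inner door: lift in m of the steel gate between chamber and dry box, 0 shut, 0.045 fully up (stop). Slides straight up, friction about 5 N, weight 2 N, stays where left. With the safety pin in its bore it cannot rise more than about 4 mm.
- gate_grip (a point): Grip point of the black round knob on the gate's stem, in front of the box: 26 mm in diameter, top 10 mm above this point, 9 mm of knob below. At x -90, y 9, z 134 with the gate shut; moves with the gate. Fixed clevis blocks before and behind the stem (x -116 to -98 and -84 to -75, y -9 to 27) reach z 113.
- rod (a joint): Travel in m of the transfer rod, 0 fully back, 0.181 fully in (stop). Pushes left (+y), friction about 2 N, stays where left. Its pusher plate in the chamber (100 mm wide, z 16 to 50) has its face at y -162 when back, at y 19, just past the gate, when fully in.
- rod_grip (a point): Grip point of the upright black round post on a short side arm at the outer (right) end of the rod: 22 mm in diameter, top 18 mm above this point, 16 mm of grip below it, the arm 50 mm below. At x -30, y -400, z 96 with the rod back; moves with the rod.
- pin_head (a point): Centre of the safety pin's black head, a block 26 mm long (its x), 20 wide, 20 high. The steel shaft, 10 mm thick, runs from it along the pin's +x, tip 59 mm from this point. At the start it sits, head drooping 5 degrees, in the clevis bore through the gate's stem, shaft towards the box, head at x -135, y 9, z 95. Drawn straight out towards -x it is clear after 50 mm; 1.5 mm loose; 60 g.
- pin: The safety pin, for its orientation: origin as pin_head, x along the shaft from head to tip.
- notch (a point): Parking notch: steel channel on the dry box's front wall, left of the gate's clevis, open above, along x from -102 to -74 at y 72; this point is the middle of its floor, z 78. 14 mm wide, walls to z 90, flared lips to z 100. Parked, the pin lies level in it, its tip before the end of the shut lid's bar: head centre at x -119 (good from -128 to -110), y 72, z 83.
- strip_1_mid (a point): Centre of a green five-way terminal strip, 43 mm wide (its x), 56 long (its y; the solid body 42 x 54), 34 high, 35 g. It lies upright on the bench; one of the three may be absent. Any place in the chamber will do; three fit in a row when their long sides lie across it (along the lock's x).
- strip_2_mid (a point): Centre of a green five-way terminal strip, 43 mm wide (its x), 56 long (its y; the solid body 42 x 54), 34 high, 35 g. It lies upright on the bench; one of the three may be absent. Any place in the chamber will do; three fit in a row when their long sides lie across it (along the lock's x).
- strip_3_mid (a point): Centre of a green five-way terminal strip, 43 mm wide (its x), 56 long (its y; the solid body 42 x 54), 34 high, 35 g. It lies upright on the bench; one of the three may be absent. Any place in the chamber will do; three fit in a row when their long sides lie across it (along the lock's x).
- dish: Bystander: shallow steel dish with screws, 65 mm across, 19 mm high; origin under its centre. To be left where it is.
- gauge: Bystander: plug gauge, a steel rod 86 mm long and 16 mm thick; origin under its centre. To be left where it is.
- tester: Bystander: dark hand-held tester, 104 x 58 x 31 mm; origin under its centre. To be left where it is.

How it is judged:
By the outcome, as a careful person would: the job done as asked, in the order asked, and still so for the second after the job is handed in, with the robot touching nothing.
Of strip_1, strip_2, strip_3 only 2 to 3 are there at a start; the rules pass over those that are not, and their reading is None.
At some moment in a run one of strip_1, strip_2, strip_3 may be knocked a few centimetres aside while the robot is not near it.
Once in a run the grip may slacken for a moment while it holds something.
It also fails if it takes over 208 s, if anything falls off the work surface, if the arm or the gripper's body presses on something with over 40 N, if the wrist force passes 120 N, or if a joint passes its speed limit or range.

## Working session

There is one attempt and no reset: what is moved stays moved. The work goes in short steps, Python scripts to look and compute and a tool call to move; the robot and the scene stay as the last step left them, time stands still between calls to the robot, and variables do not carry over. Pictures are saved under pics/ and viewed, at most 14 in all, crops included, and the job is handed in when it is done.

Besides the shell and the picture viewer there is one more tool, called after "Request:" by a JSON object that holds its "name" and its "arguments". move_arm: Moves the arm, as the interface text tells. Scaled input: -1 to 1 covers 80 cm each way for a shift and 120 degrees each way for a turn. Its arguments: {"type":"object","properties":{"deltas":{"type":"array","items":{"type":"array","items":{"type":"array","items":{"type":"number","minimum":-1,"maximum":1}}}},"squeeze":{"type":"number"}},"required":["deltas"]}

```bash
mkdir -p pics; ls
python3 - <<'E'
from rig import manip
import cv2,numpy as np
s=manip.get_state();print({k:np.round(v,3).tolist() for k,v in s.items()})
for n in("scene","side"):
    cv2.imwrite(f"pics/{n}0.png",manip.get_image(n)[:,:,::-1]);p=manip.camera_params(n);print(n,{k:np.round(v,4).tolist() for k,v in p.items()})
print(manip.camera_params("wrist"))
E
```

```text
pics
{'clock': 0.0, 'qpos': [1.213, 0.277, 1.506, -0.0, 1.361, -0.121], 'qd': [-0.001, -0.001, -0.001, 0.0, 0.0, -0.0], 'effort': [0.001, -41.677, -24.581, 0.0, 0.011, 0.0], 'position': [0.135, 0.558, 0.238], 'ee_rot': [-0.0, 0.118, 0.993, -0.001], 'contact_force': [-0.32, -0.593, -0.267], 'moment': [0.009, 0.032, 0.023], 'gripper_force': 0.0, 'width': 0.086}
scene {'fx': 521.2201, 'fy': 521.2201, 'cx': 277.0715, 'cy': 203.5851, 'dist': [0.0305, 0.0, 0.0, 0.0, 0.0], 'R': [[0.864, -0.5034, -0.0075], [-0.3412, -0.5746, -0.7439], [0.3702, 0.6454, -0.6682]], 't': [-0.3984, 0.2437, 1.4118]}
side {'fx': 492.3762, 'fy': 492.3762, 'cx': 276.1355, 'cy': 209.7791, 'dist': [-0.0603, 0.0, 0.0, 0.0, 0.0], 'R': [[0.8102, -0.5857, -0.022], [-0.2589, -0.3241, -0.9099], [0.5258, 0.7429, -0.4142]], 't': [-0.3843, 0.2393, 0.9184]}
{'fx': 317.6773531357276, 'fy': 317.6773531357276, 'cx': 273.7562502096265, 'cy': 209.32231255756966, 'dist': array([-0.06995797,  0.        ,  0.        ,  0.        ,  0.        ]), 'tool_from_camera': array([[-5.11131499e-04, -9.61553628e-01, -2.74616751e-01,
         7.11234801e-02],
       [ 9.99999464e-01, -7.38754443e-04,  7.25450244e-04,
         8.26949988e-04],
       [-9.00433659e-04, -2.74616233e-01,  9.61553490e-01,
        -1.35012891e-01],
       [ 0.00000000e+00,  0.00000000e+00,  0.00000000e+00,
         1.00000000e+00]])}
```

View pics/scene0.png

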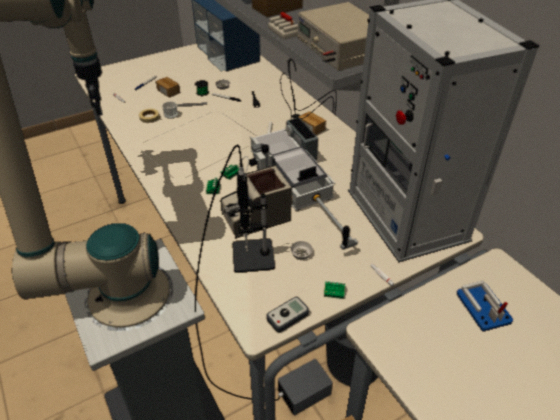

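View pics/side0.png

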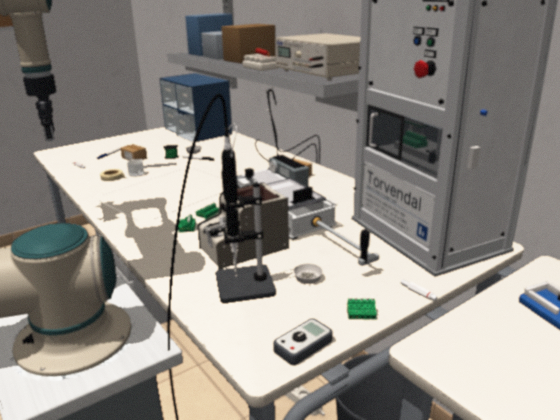

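The overviews show green strips at scene px (213,186), (230,172) and (335,290). The lock is near (290,165), the rod post near (346,235), and a bin plus a stand sit in front. Next I'll zoom in and cast rays.

```bash
cat > h.py <<'E'
from rig import manip
import cv2,numpy as np
from scipy.spatial.transform import Rotation as Ro
def cam(n,s=None):
    p=manip.camera_params(n);K=np.array([[p['fx'],0,p['cx']],[0,p['fy'],p['cy']],[0,0,1.]]);d=np.array(p['dist'])
    if n=='wrist':
        s=s or manip.get_state();q=s['ee_rot'];T=np.eye(4);T[:3,:3]=Ro.from_quat([q[1],q[2],q[3],q[0]]).as_matrix();T[:3,3]=s['position']
        T=T@p['tool_from_camera'];R=T[:3,:3].T;t=-R@T[:3,3]
    else: R=np.array(p['R']);t=np.array(p['t'])
    return K,d,R,t
def ray(c,uv):
    K,d,R,t=c;u=cv2.undistortPoints(np.array(uv,float).reshape(-1,1,2),K,d).reshape(-1,2)
    return -R.T@t,np.c_[u,np.ones(len(u))]@R
def onz(c,uv,z):
    o,D=ray(c,uv);return o+D*((z-o[2])/D[:,2])[:,None]
def tri(c1,a,c2,b):
    o1,d1=ray(c1,a);o2,d2=ray(c2,b);out=[]
    for x,y in zip(d1,d2):
        s=np.linalg.lstsq(np.c_[x,-y],o2-o1,rcond=None)[0];P,Q=o1+s[0]*x,o2+s[1]*y;out.append([*(P+Q)/2,np.linalg.norm(P-Q)])
    return np.array(out)
def proj(c,X):
    K,d,R,t=c;return cv2.projectPoints(np.array(X,float).reshape(-1,3),cv2.Rodrigues(R)[0],t,K,d)[0].reshape(-1,2)
def greens(img,amin=60):
    h=cv2.cvtColor(img,cv2.COLOR_RGB2HSV);m=cv2.inRange(h,(45,120,40),(85,255,255))
    n,l,st,ce=cv2.connectedComponentsWithStats(m);return m,l,[(i,st[i],ce[i]) for i in range(1,n) if st[i,4]>amin]
def look(n,name):
    s=manip.get_state();im=manip.get_image(n);cv2.imwrite(f'pics/{name}.png',im[:,:,::-1]);return cam(n,s),im
E
python3 - <<'E'
from h import *
a=cv2.imread('pics/scene0.png');b=cv2.imread('pics/side0.png')
for n,i in(('scene',a),('side',b)):
    c=cam(n)
    for k,st,ce in greens(i[:,:,::-1].copy(),30)[2]:print(n,st,ce.round(),onz(c,ce,0.017).round(3))
A=cv2.resize(a[110:260,195:365],None,fx=4,fy=4,interpolation=2);B=cv2.resize(b[140:280,170:390],None,fx=3.6,fy=3.6,interpolation=2)
cv2.imwrite('pics/c1.png',A);cv2.imwrite('pics/c2.png',B);print(A.shape,B.shape)
E
```

```text
scene [198  87   9   8  48] [201.  90.] [[0.601 0.869 0.017]]
scene [223 166  15  12 105] [231. 172.] [[0.463 0.316 0.017]]
scene [207 180   9  13  77] [210. 187.] [[0.37  0.279 0.017]]
scene [106 226  11  12  39] [110. 231.] [[0.025 0.245 0.017]]
scene [ 97 231  12  14  39] [103. 239.] [[-0.004  0.223  0.017]]
scene [325 282  20  16 252] [334. 290.] [[ 0.475 -0.28   0.017]]
side [404 132  22  15 117] [415. 140.] [[1.455 0.401 0.017]]
side [167 148   9  10  74] [171. 153.] [[0.612 0.88  0.017]]
side [197 205  21  13 156] [208. 211.] [[0.461 0.31  0.017]]
side [178 218  17  13 161] [186. 225.] [[0.373 0.269 0.017]]
side [348 300  28  18 461] [361. 309.] [[ 0.476 -0.282  0.017]]
(600, 680, 3) (504, 792, 3)
```

View pics/c1.png

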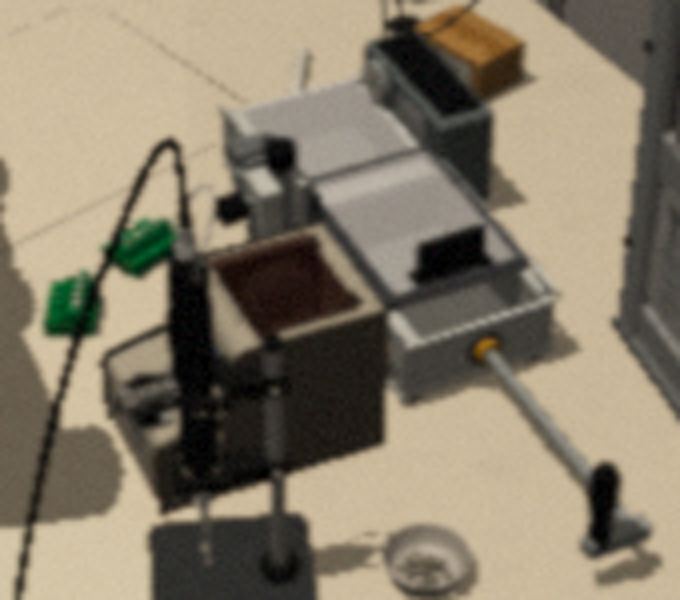

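View pics/c2.png

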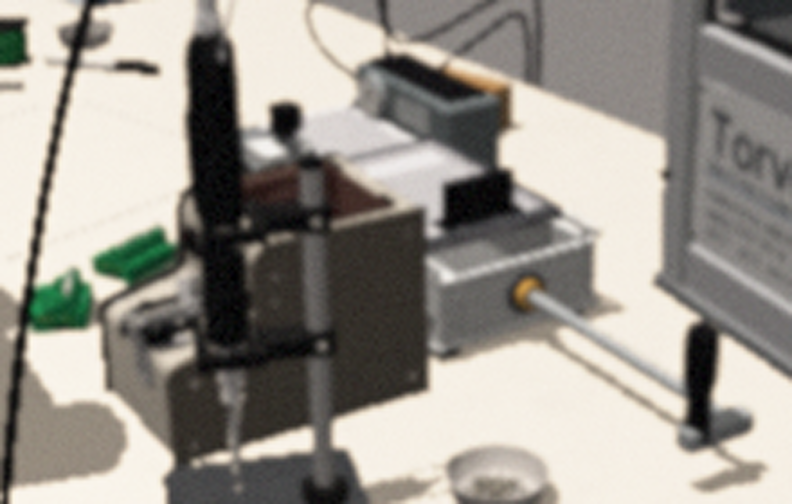

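The zooms show: knob at c1 (280,155) / c2 (285,118), post top at c1 (605,470) / c2 (703,328), lid ajar with its fin at c1 (450,255). The bin and the stand with its cable stand in front.

Run:
```python
from h import *
a=np.array([[280,157],[605,470],[420,238],[484,232],[553,293],[385,310],[208,262],[315,232],[383,440],[275,345],[190,240],[402,400]])/4+[195,110]
b=np.array([[285,120],[703,328],[446,182],[510,172],[595,232],[425,210],[245,200],[340,160],[425,385],[313,160],[205,30],[440,352]])/3.6+[170,140]
n='knob post finL finR boxbackright binNR binL binFar binNRbottom poletop irontop boxfrontbottomright'.split()
for k,r in zip(n,tri(cam('scene'),a,cam('side'),b).round(3)):print(k,r)
```

```text
knob [0.552 0.228 0.133 0.003]
post [ 0.577 -0.182  0.114  0.002]
finL [0.612 0.111 0.105 0.004]
finR [0.657 0.09  0.107 0.001]
boxbackright [0.688 0.034 0.071 0.004]
binNR [0.521 0.016 0.139 0.004]
binL [0.449 0.138 0.127 0.022]
binFar [0.522 0.116 0.143 0.007]
binNRbottom [0.518 0.012 0.012 0.002]
poletop [ 0.38  -0.074  0.236  0.   ]
irontop [ 0.345 -0.029  0.306  0.001]
boxfrontbottomright [0.554 0.042 0.013 0.002]
```

```bash
cat >> h.py <<'E'
def plan(*wps):
    """wps: (x,y,z,yawdeg) world TCP poses -> normalised deltas from the present pose (tool down)"""
    s=manip.get_state();q=s['ee_rot'];M=Ro.from_quat([q[1],q[2],q[3],q[0]]).as_matrix();p=np.array(s['position'])
    ps=np.degrees(np.arctan2(-M[1,0],-M[0,0]))
    print('at',p.round(4),'yaw',ps.round(1),'t',round(s['clock'],1),'w',round(s['width'],4),'q6',round(s['qpos'][5],2))
    for w in wps:
        d=np.array(w[:3])-p
        # commanded tilt is zero; use the pure-yaw frame
        c,n=np.cos(np.radians(ps)),np.sin(np.radians(ps));F=np.array([[-c,-n,0],[-n,c,0],[0,0,-1.]])
        print(w,'->',(F@d/.8).round(4),round(-(w[3]-ps)/120,4),'dist mm',round(1000*np.linalg.norm(d)))
E
python3 - <<'E'
from h import *
a=[[238,148],[222,172],[213,205],[205,243],[198,283]]; b=[[222,97],[192,170],[180,250],[173,330],[171,390]]
c1,c2=cam('scene'),cam('side')
print(tri(c1,a,c2,b).round(3))
plan((.57,.17,.34,-4.5))
E
```

```text
[[ 0.313 -0.08   0.417  0.002]
 [ 0.324  0.076  0.236  0.016]
 [ 0.362  0.279 -0.06   0.018]
 [ 0.42   0.583 -0.55   0.011]
 [ 0.393  0.663 -0.894  0.011]]
at [0.1347 0.5585 0.2385] yaw -13.6 t 0.1 w 0.0853 q6 -0.12
(0.57, 0.17, 0.34, -4.5) -> [-0.6428 -0.3445 -0.1268] -0.0756 dist mm 592
```

Request:
{"name": "move_arm", "arguments": {"deltas": [[[-0.643, -0.3445, -0.127, -0.0756, -1], [-0.643, -0.3445, -0.127, -0.0756, -1], [-0.643, -0.3445, -0.127, -0.0756, -1], [-0.643, -0.3445, -0.127, -0.0756, -1], [-0.643, -0.3445, -0.127, -0.0756, -1], [-0.643, -0.3445, -0.127, -0.0756, -1], [-0.643, -0.3445, -0.127, -0.0756, -1], [-0.643, -0.3445, -0.127, -0.0756, -1], [-0.643, -0.3445, -0.127, -0.0756, -1], [-0.643, -0.3445, -0.127, -0.0756, -1], [-0.643, -0.3445, -0.127, -0.0756, -1], [-0.643, -0.3445, -0.127, -0.0756, -1]]]}}

```text
clock: 1.3
position: [0.5717, 0.1684, 0.3408]
ee_rot: [-0.0, 0.04, 0.999, -0.0]
contact_force: [-0.1, -0.6, -0.1]
width: 0.0853
gripper_force: 0.0
```

Request:
{"name": "move_arm", "arguments": {"deltas": [[[0, 0, 0, 0, -1], [0, 0, 0, 0, -1], [0, 0, 0, 0, -1]]]}}

```text
clock: 1.6
position: [0.5692, 0.171, 0.3403]
ee_rot: [-0.001, 0.039, 0.999, 0.0]
contact_force: [0.6, 0.4, 0.2]
width: 0.0852
gripper_force: 0.0
```

Run:
```python
from h import *
c,im=look('wrist','w1')
for k,st,ce in greens(im,100)[2]:print(st,ce.round(),onz(c,ce,0.017).round(3))
plan((.57,.17,.34,-4.5))
cv2.imwrite('pics/w1b.png',cv2.resize(im[:,:,::-1],(800,600),interpolation=2))
```

```text
[ 322    0   51   49 1158] [348.  24.] [[0.382 0.285 0.017]]
[ 360   63   42   48 1001] [381.  87.] [[0.466 0.328 0.017]]
at [0.569  0.1713 0.3406] yaw -4.4 t 1.6 w 0.0855 q6 -1.32
(0.57, 0.17, 0.34, -4.5) -> [-0.0013 -0.0016  0.0007] 0.0007 dist mm 2
```

View pics/w1b.png

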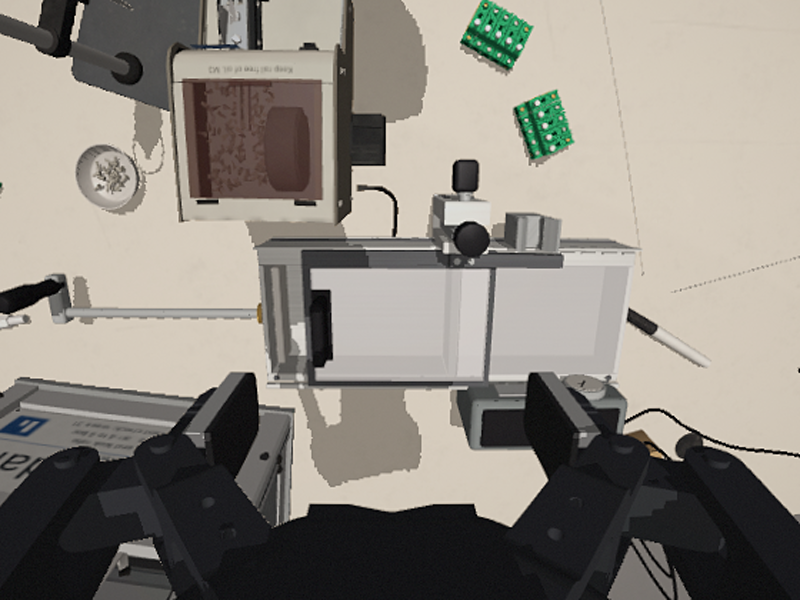

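The wrist view shows the knob at (472,239), pin head at (465,176), notch channel near (532,232), fin at (321,328), lock corners at (260,243), (637,246), (618,384) and (268,385), two strips at (497,34) and (545,126), and the rack at lower left.

Run:
```python
from h import *
s=manip.get_state();c=cam('wrist',s)
f=lambda uv,z:onz(c,np.array(uv)*.7,z)[:,:2]
k=f([[472,239]],.144);pn=f([[465,176]],.105);nt=f([[519,232],[546,232]],.1)
cor=f([[260,243],[637,246],[618,384],[268,385]],.064);fin=f([[319,291],[319,366]],.108)
lid=f([[490,267],[490,380]],.074)
for n,v in zip('knob pin notch corners fin lidend'.split(),(k,pn,nt,cor,fin,lid)):print(n,v.round(4).tolist())
e=cor[1]-cor[0];print('yaw front',np.degrees(np.arctan2(-e[0],e[1])),np.linalg.norm(e)); e=cor[2]-cor[3];print('yaw back',np.degrees(np.arctan2(-e[0],e[1])),np.linalg.norm(e))
post=np.array([.577,-.182])
for P in (post,):
    d=P-k[0];print('yaw knob-post',np.degrees(np.arctan2(d[1],d[0])-np.arctan2(-409,60)))
print('rack base',onz(cam('scene'),[[352,183],[412,258],[478,238]],0)[:,:2].round(3).tolist())
```

```text
knob [[0.5514, 0.2337]]
pin [[0.5069, 0.2364]]
notch [[0.5555, 0.2806], [0.5571, 0.3033]]
corners [[0.5526, 0.0535], [0.5818, 0.4021], [0.723, 0.3928], [0.6951, 0.039]]
fin [[0.591, 0.1104], [0.659, 0.102]]
lidend [[0.5893, 0.2611], [0.7017, 0.2593]]
yaw front -4.782440651307201 0.349814466531137
yaw back -4.504290455486452 0.35490321837822286
yaw knob-post -4.828324909472149
rack base [[0.795, 0.073], [0.742, -0.288], [0.963, -0.326]]
```

```bash
cat >> h.py <<'E'
YAW=-4.7;O=np.array([.6405,.217])
def L(x,y,z,yaw=YAW):
    c,s=np.cos(np.radians(YAW)),np.sin(np.radians(YAW));return (*(O+np.array([c*x-s*y,s*x+c*y])/1000).round(4),z/1000,yaw)
def inL(P):
    c,s=np.cos(np.radians(YAW)),np.sin(np.radians(YAW));d=(np.array(P)[:2]-O)*1000;return np.array([c*d[0]+s*d[1],-s*d[0]+c*d[1]])
E
python3 -c "
from h import *
plan(L(0,-112,150),L(0,-112,89))"
```

```text
at [0.569  0.1713 0.3406] yaw -4.4 t 1.6 w 0.0855 q6 -1.32
(np.float64(0.6313), np.float64(0.1054), 0.15, -4.7) -> [-0.084  -0.0762  0.2382] 0.0024 dist mm 211
(np.float64(0.6313), np.float64(0.1054), 0.089, -4.7) -> [-0.084  -0.0762  0.3145] 0.0024 dist mm 267
```

Request:
{"name": "move_arm", "arguments": {"deltas": [[[-0.084, -0.0762, 0.238, 0.0024, -1], [-0.084, -0.0762, 0.238, 0.0024, -1], [-0.084, -0.0762, 0.238, 0.0024, -1], [-0.084, -0.0762, 0.238, 0.0024, -1], [-0.084, -0.0762, 0.238, 0.0024, -1], [-0.084, -0.0762, 0.3145, 0.0024, -1], [-0.084, -0.0762, 0.3145, 0.0024, -1], [-0.084, -0.0762, 0.3145, 0.0024, 0.5], [-0.084, -0.0762, 0.3145, 0.0024, 1], [-0.084, -0.0762, 0.3145, 0.0024, 1], [-0.084, -0.0762, 0.3145, 0.0024, 1], [-0.084, -0.0762, 0.3145, 0.0024, 1]]], "squeeze": 30}}

```text
clock: 2.85
position: [0.6333, 0.1042, 0.0909]
ee_rot: [0.001, 0.042, 0.999, -0.0]
contact_force: [0.1, -2.2, 1.2]
width: 0.0123
gripper_force: 0.6
```

Request:
{"name": "move_arm", "arguments": {"deltas": [[[0, 0, 0, 0, 1], [0, 0, 0, 0, 1], [0, 0, 0, 0, 1]]]}}

```text
clock: 3.15
position: [0.6333, 0.1042, 0.0909]
ee_rot: [0.001, 0.042, 0.999, 0.0]
contact_force: [-0.3, 0.2, 7.4]
width: 0.011
gripper_force: 33.3
```

```bash
python3 -c "
from h import *
s=manip.get_state();print(inL(s['position']),s['contact_force'],s['gripper_force'])
plan(L(0,14,89))"
```

```text
[   2.07416446 -112.96928018] [-0.26730504  0.17777441  7.37767008] 33.26557159423828
at [0.6333 0.1042 0.0909] yaw -4.8 t 3.1 w 0.011 q6 -1.43
(np.float64(0.6416), np.float64(0.231), 0.089, -4.7) -> [0.0028 0.1588 0.0024] -0.0006 dist mm 127
```

Request:
{"name": "move_arm", "arguments": {"deltas": [[[0, 0, -0.003, 0, 1], [0, 0.05, -0.003, 0, 1], [0, 0.1, -0.003, 0, 1], [0, 0.14, -0.003, 0, 1], [0, 0.159, -0.003, 0, 1], [0, 0.162, -0.003, 0, 1], [0, 0.162, -0.003, 0, 1], [0, 0.162, -0.003, 0, 1]]]}}

```text
clock: 3.95
position: [0.6433, 0.2292, 0.0911]
ee_rot: [-0.0, 0.041, 0.999, -0.003]
contact_force: [1.0, -9.1, -2.8]
width: 0.0115
gripper_force: 32.5
```

```bash
python3 -c "
from h import *
s=manip.get_state();print(inL(s['position']),s['contact_force'],s['gripper_force'],s['width'])
c,im=look('side','s1');
for k,st,ce in greens(im,60)[2]:print(st,ce.round(),onz(c,ce,0.017).round(3))
p=s['position'];
plan((p[0],p[1],.26,-4.7),(.43,.25,.28,-4.7))"
```

```text
[ 1.80804295 12.41777561] [ 1.00761393 -9.05400513 -2.82872269] 32.485291957855225 0.011478690046838476
[404 132  21  14 115] [414. 139.] [[1.455 0.406 0.017]]
[167 149   9   8  72] [171. 152.] [[0.613 0.882 0.017]]
[197 205  21  13 155] [208. 211.] [[0.461 0.31  0.017]]
[178 218  17  13 160] [186. 225.] [[0.373 0.269 0.017]]
[348 300  28  18 464] [361. 309.] [[ 0.476 -0.281  0.017]]
at [0.6433 0.2292 0.0911] yaw -4.8 t 4.0 w 0.0115 q6 -1.24
(np.float64(0.6433194572148528), np.float64(0.22922787109282344), 0.26, -4.7) -> [ 0.     -0.     -0.2111] -0.0005 dist mm 169
(0.43, 0.25, 0.28, -4.7) -> [ 0.2679  0.0037 -0.2361] -0.0005 dist mm 286
```

Request:
{"name": "move_arm", "arguments": {"deltas": [[[0, 0.159, 0, 0, -1], [0, 0, 0, 0, -1], [0, 0, 0, 0, -1], [0, 0, -0.05, 0, -1], [0, 0, -0.15, 0, -1], [0, 0, -0.21, 0, -1], [0.15, 0.02, -0.21, 0, -1], [0.268, 0.05, -0.18, 0, -1], [0.268, 0.05, -0.15, 0, -1], [0.268, 0.05, -0.15, 0, -1], [0.268, 0.05, -0.15, 0, -1], [0.268, 0.05, -0.15, 0, -1]]]}}

```text
clock: 5.2
position: [0.4286, 0.2922, 0.2116]
ee_rot: [-0.002, 0.041, 0.999, 0.001]
contact_force: [-0.1, 0.3, 0.4]
width: 0.0852
gripper_force: 0.0
```

Run:
```python
from h import *
plan()
c,im=look('wrist','w2');m,l,g=greens(im,300)
for k,st,ce in g:
    M=cv2.morphologyEx((l==k).astype(np.uint8),cv2.MORPH_CLOSE,np.ones((9,9)))
    pts=np.argwhere(M)[:,::-1];W=onz(c,pts,.034)[:,:2];r=cv2.minAreaRect((W*1000).astype(np.float32))
    print(st,ce.round(),np.round(r[0],1),np.round(r[1],1),round(r[2],1))
cv2.imwrite('pics/w2b.png',im[:,:,::-1])
```

```text
at [0.4286 0.2922 0.2116] yaw -4.7 t 5.2 w 0.0852 q6 -1.03
[ 232  113   63   59 1769] [263. 142.] [378.8 286.8] [51.7 39. ] 58.5
[ 284  187   52   61 1563] [310. 217.] [460.  328.9] [58.1 39.1] 19.2
```

View pics/w2b.png

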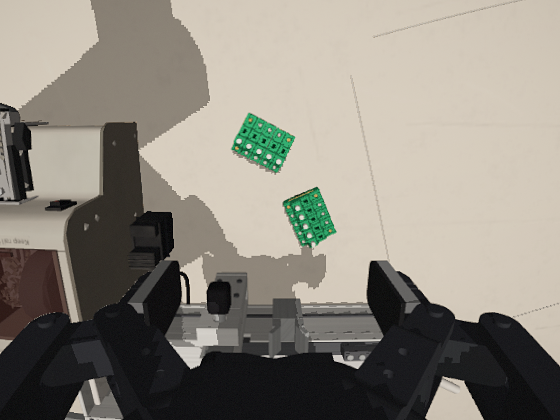

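Strips A (0.379,0.287, long axis 58°) and B (0.460,0.329, long axis 19°) are confirmed. Strip A comes first.

```bash
python3 -c "
from h import *
plan((.379,.287,.12,-31.5),(.379,.287,.014,-31.5))"
```

```text
at [0.4316 0.2921 0.2123] yaw -4.7 t 5.2 w 0.0858 q6 -1.03
(0.379, 0.287, 0.12, -31.5) -> [ 0.065  -0.0117  0.1154] 0.2234 dist mm 106
(0.379, 0.287, 0.014, -31.5) -> [ 0.065  -0.0117  0.2479] 0.2234 dist mm 205
```

Request:
{"name": "move_arm", "arguments": {"deltas": [[[0.064, -0.0117, 0.1, 0.2234, -0.8], [0.064, -0.0117, 0.115, 0.2234, -0.8], [0.064, -0.0117, 0.115, 0.2234, -0.8], [0.064, -0.0117, 0.115, 0.2234, -0.8], [0.064, -0.0117, 0.18, 0.2234, -0.8], [0.064, -0.0117, 0.23, 0.2234, -0.8], [0.064, -0.0117, 0.248, 0.2234, -0.8], [0.064, -0.0117, 0.248, 0.2234, -0.8], [0.064, -0.0117, 0.248, 0.2234, 1], [0.064, -0.0117, 0.248, 0.2234, 1], [0.064, -0.0117, 0.248, 0.2234, 1], [0.064, -0.0117, 0.248, 0.2234, 1]]], "squeeze": 40}}

```text
clock: 6.45
position: [0.3835, 0.2873, 0.0151]
ee_rot: [0.002, 0.272, 0.962, 0.002]
contact_force: [1.5, -0.3, 6.7]
width: 0.054
gripper_force: 43.8
```

Request:
{"name": "move_arm", "arguments": {"deltas": [[[0, 0, 0, 0, 1], [0, 0, 0, 0, 1], [0, 0, -0.1, 0, 1], [0, 0, -0.2, 0, 1], [0, 0, -0.22, 0, 1], [0, 0, -0.22, 0, 1]]]}}

```text
clock: 7.05
position: [0.3826, 0.2872, 0.1942]
ee_rot: [0.003, 0.272, 0.962, 0.003]
contact_force: [1.3, 0.4, -0.3]
width: 0.0539
gripper_force: 43.1
```

```bash
python3 -c "
from h import *
plan(L(0,-43,200,-94.7),L(0,-43,120,-94.7),L(0,-43,29,-94.7))
s=manip.get_state();print(s['contact_force'],s['gripper_force'])"
```

```text
at [0.3826 0.2872 0.1942] yaw -31.6 t 7.0 w 0.0539 q6 -0.52
(np.float64(0.637), np.float64(0.1741), 0.2, -94.7) -> [-0.3449  0.046  -0.0072] 0.5261 dist mm 278
(np.float64(0.637), np.float64(0.1741), 0.12, -94.7) -> [-0.3449  0.046   0.0928] 0.5261 dist mm 288
(np.float64(0.637), np.float64(0.1741), 0.029, -94.7) -> [-0.3449  0.046   0.2066] 0.5261 dist mm 324
[ 1.34627955  0.35989449 -0.31277055] 43.06166231632233
```

Request:
{"name": "move_arm", "arguments": {"deltas": [[[-0.06, 0.01, -0.02, 0.07, 1], [-0.12, 0.02, -0.03, 0.14, 1], [-0.2, 0.03, -0.03, 0.28, 1], [-0.27, 0.04, -0.03, 0.42, 1], [-0.345, 0.046, -0.03, 0.526, 1], [-0.345, 0.046, -0.02, 0.526, 1], [-0.345, 0.046, -0.01, 0.526, 1], [-0.345, 0.046, 0, 0.526, 1], [-0.345, 0.046, 0.04, 0.526, 1], [-0.345, 0.046, 0.06, 0.526, 1], [-0.345, 0.046, 0.06, 0.526, 1], [-0.345, 0.046, 0.06, 0.526, 1]]]}}

```text
clock: 8.25
position: [0.6356, 0.173, 0.1418]
ee_rot: [0.0, 0.736, 0.678, 0.0]
contact_force: [-0.4, 0.1, -0.3]
width: 0.0536
gripper_force: 49.1
```

```bash
python3 -c "
from h import *
plan(L(0,-43,120,-94.7),L(0,-43,29,-94.7))
s=manip.get_state();print(s['contact_force'],s['gripper_force'],inL(s['position']))"
```

```text
at [0.6356 0.173  0.1418] yaw -94.7 t 8.2 w 0.0536 q6 0.24
(np.float64(0.637), np.float64(0.1741), 0.12, -94.7) -> [0.0015 0.0016 0.0273] 0.0 dist mm 22
(np.float64(0.637), np.float64(0.1741), 0.029, -94.7) -> [0.0015 0.0016 0.1411] 0.0 dist mm 113
[-0.40291958  0.11378415 -0.28171347] 49.088879227638245 [ -1.23297236 -44.21998866]
```

Request:
{"name": "move_arm", "arguments": {"deltas": [[[0.0015, 0.0016, 0.06, 0, 1], [0.0015, 0.0016, 0.11, 0, 1], [0.0015, 0.0016, 0.139, 0, 1], [0.0015, 0.0016, 0.139, 0, 1], [0.0015, 0.0016, 0.139, 0, 1], [0.0015, 0.0016, 0.139, 0, -0.6], [0.0015, 0.0016, 0.139, 0, -0.6], [0.0015, 0.0016, 0.139, 0, -0.6], [0.0015, 0.0016, 0.1, 0, -0.6], [0.0015, 0.0016, 0, 0, -0.6], [0.0015, 0.0016, -0.07, 0, -0.6], [0.0015, 0.0016, -0.07, 0, -0.6]]]}}

```text
clock: 9.45
position: [0.6379, 0.1742, 0.2015]
ee_rot: [0.001, 0.736, 0.677, 0.002]
contact_force: [0.1, 0.3, 0.1]
width: 0.0679
gripper_force: 0.0
```

Run:
```python
from h import *
plan((.46,.329,.2,-70.8),(.46,.329,.12,-70.8),(.46,.329,.014,-70.8))
c,im=look('side','s2')
for k,st,ce in greens(im,60)[2]:print(st,ce.round(),onz(c,ce,0.017).round(3))
```

```text
at [0.6379 0.1742 0.2015] yaw -94.7 t 9.4 w 0.0679 q6 0.24
(0.46, 0.329, 0.2, -70.8) -> [ 0.1745 -0.2376  0.0019] -0.1992 dist mm 236
(0.46, 0.329, 0.12, -70.8) -> [ 0.1745 -0.2376  0.1019] -0.1992 dist mm 250
(0.46, 0.329, 0.014, -70.8) -> [ 0.1745 -0.2376  0.2344] -0.1992 dist mm 301
[404 132  21  14 110] [414. 139.] [[1.456 0.405 0.017]]
[167 149   9   8  71] [171. 153.] [[0.613 0.881 0.017]]
[289 203   9   9  71] [293. 207.] [[0.666 0.183 0.017]]
[197 205  21  13 153] [208. 211.] [[0.461 0.31  0.017]]
[348 300  28  18 465] [361. 309.] [[ 0.476 -0.281  0.017]]
```

Request:
{"name": "move_arm", "arguments": {"deltas": [[[0.05, -0.07, 0, -0.07, -1], [0.1, -0.13, 0, -0.14, -1], [0.14, -0.19, 0.002, -0.199, -1], [0.1745, -0.2376, 0.002, -0.199, -1], [0.1745, -0.2376, 0.05, -0.199, -1], [0.1745, -0.2376, 0.1, -0.199, -0.9], [0.1745, -0.2376, 0.16, -0.199, -0.9], [0.1745, -0.2376, 0.21, -0.199, -0.9], [0.1745, -0.2376, 0.234, -0.199, -0.9], [0.1745, -0.2376, 0.234, -0.199, -0.9], [0.1745, -0.2376, 0.234, -0.199, 1], [0.1745, -0.2376, 0.234, -0.199, 1]]]}}

```text
clock: 10.7
position: [0.4608, 0.3297, 0.0119]
ee_rot: [0.001, 0.579, 0.815, 0.002]
contact_force: [1.2, -0.4, 15.5]
width: 0.0544
gripper_force: 12.3
```

Request:
{"name": "move_arm", "arguments": {"deltas": [[[0, 0, 0, 0, 1], [0, 0, 0, 0, 1], [0, 0, 0, 0, 1], [0, 0, 0, 0, 1], [0, 0, -0.1, 0, 1], [0, 0, -0.2, 0, 1], [0, 0, -0.22, 0, 1], [0, 0, -0.22, 0, 1]]]}}

```text
clock: 11.5
position: [0.4604, 0.3296, 0.1914]
ee_rot: [0.002, 0.579, 0.815, 0.003]
contact_force: [0.5, 0.9, -1.1]
width: 0.0539
gripper_force: 43.0
```

```bash
python3 -c "
from h import *
plan(L(0,-89,210,-94.7),L(0,-89,120,-94.7),L(0,-89,31,-94.7))
s=manip.get_state();print(s['contact_force'],s['gripper_force'])"
```

```text
at [0.4604 0.3296 0.1914] yaw -70.8 t 11.5 w 0.0539 q6 0.16
(np.float64(0.6332), np.float64(0.1283), 0.21, -94.7) -> [-0.3086  0.1213 -0.0232] 0.1989 dist mm 266
(np.float64(0.6332), np.float64(0.1283), 0.12, -94.7) -> [-0.3086  0.1213  0.0893] 0.1989 dist mm 275
(np.float64(0.6332), np.float64(0.1283), 0.031, -94.7) -> [-0.3086  0.1213  0.2005] 0.1989 dist mm 310
[ 0.45937135  0.92670649 -1.10589298] 43.03079009056091
```

Request:
{"name": "move_arm", "arguments": {"deltas": [[[-0.06, 0.025, -0.023, 0.05, 1], [-0.12, 0.05, -0.023, 0.1, 1], [-0.18, 0.07, -0.023, 0.15, 1], [-0.24, 0.1, -0.023, 0.199, 1], [-0.3086, 0.1213, -0.02, 0.199, 1], [-0.3086, 0.1213, 0.02, 0.199, 1], [-0.3086, 0.1213, 0.07, 0.199, 1], [-0.3086, 0.1213, 0.09, 0.199, 1], [-0.3086, 0.1213, 0.09, 0.199, 1], [-0.3086, 0.1213, 0.09, 0.199, 1]]]}}

```text
clock: 12.5
position: [0.6319, 0.1275, 0.1148]
ee_rot: [0.0, 0.736, 0.677, 0.0]
contact_force: [0.5, -0.7, 0.2]
width: 0.0536
gripper_force: 43.0
```

```bash
python3 -c "
from h import *
plan(L(0,-89,120,-94.7),L(0,-89,31,-94.7))
s=manip.get_state();print(s['contact_force'],s['gripper_force'],inL(s['position']))"
```

```text
at [0.6319 0.1275 0.1148] yaw -94.7 t 12.5 w 0.0536 q6 0.17
(np.float64(0.6332), np.float64(0.1283), 0.12, -94.7) -> [ 0.0011  0.0015 -0.0065] -0.0001 dist mm 5
(np.float64(0.6332), np.float64(0.1283), 0.031, -94.7) -> [0.0011 0.0015 0.1047] -0.0001 dist mm 84
[ 0.48398378 -0.72489178  0.17337933] 42.98690915107727 [ -1.19527657 -89.86991923]
```

Request:
{"name": "move_arm", "arguments": {"deltas": [[[0.001, 0.0015, 0.05, 0, 1], [0.001, 0.0015, 0.104, 0, 1], [0.001, 0.0015, 0.104, 0, 1], [0.001, 0.0015, 0.104, 0, 1], [0.001, 0.0015, 0.104, 0, -0.6], [0.001, 0.0015, 0.104, 0, -0.6], [0.001, 0.0015, 0.104, 0, -0.6], [0.001, 0.0015, 0.05, 0, -0.6], [0.001, 0.0015, -0.05, 0, -0.6], [0.001, 0.0015, -0.15, 0, -0.6], [0.001, 0.0015, -0.2, 0, -0.8], [0.001, 0.0015, -0.2, 0, -0.8]]]}}

```text
clock: 13.7
position: [0.6326, 0.1281, 0.2774]
ee_rot: [0.001, 0.736, 0.677, 0.001]
contact_force: [1.1, -0.2, -0.2]
width: 0.0766
gripper_force: 0.0
```

Run:
```python
from h import *
plan((.52,-.25,.28,-30),(.47,-.27,.22,-30))
```

```text
at [0.6326 0.1281 0.2774] yaw -94.7 t 13.7 w 0.0766 q6 0.17
(0.52, -0.25, 0.28, -30) -> [-0.4826 -0.1014 -0.0032] -0.5393 dist mm 395
(0.47, -0.27, 0.22, -30) -> [-0.5127 -0.1616  0.0718] -0.5393 dist mm 434
```

Request:
{"name": "move_arm", "arguments": {"deltas": [[[-0.06, -0.01, -0.003, -0.07, -1], [-0.12, -0.02, -0.003, -0.14, -1], [-0.18, -0.03, -0.003, -0.21, -1], [-0.24, -0.04, -0.003, -0.28, -1], [-0.3, -0.06, -0.003, -0.35, -1], [-0.36, -0.08, -0.003, -0.42, -1], [-0.42, -0.09, -0.003, -0.49, -1], [-0.483, -0.11, -0.003, -0.54, -1], [-0.513, -0.162, 0.04, -0.54, -1], [-0.513, -0.162, 0.072, -0.54, -1], [-0.513, -0.162, 0.072, -0.54, -1], [-0.513, -0.162, 0.072, -0.54, -1]]]}}

```text
clock: 14.9
position: [0.4703, -0.2702, 0.2172]
ee_rot: [0.0, 0.259, 0.966, 0.0]
contact_force: [0.2, 0.9, 0.8]
width: 0.0853
gripper_force: 0.0
```

Run:
```python
from h import *
plan()
c,im=look('wrist','w3');m,l,g=greens(im,300)
for k,st,ce in g:
    M=cv2.morphologyEx((l==k).astype(np.uint8),cv2.MORPH_CLOSE,np.ones((9,9)))
    pts=np.argwhere(M)[:,::-1];W=onz(c,pts,.034)[:,:2];r=cv2.minAreaRect((W*1000).astype(np.float32))
    print(st,ce.round(),np.round(r[0],1),np.round(r[1],1),round(r[2],1))
```

```text
at [ 0.4703 -0.2702  0.2172] yaw -30.0 t 14.9 w 0.0853 q6 -1.7
[ 253  167   45   56 1578] [274. 194.] [ 475.4 -271.7] [38.8 55.4] 51.2
```

View pics/w3.png

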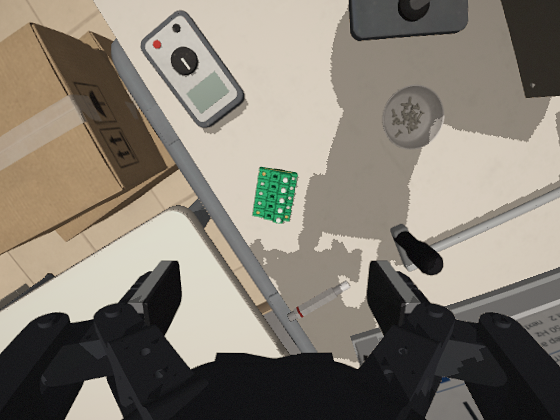

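Strip C is at (0.475,-0.272), px (274,194), with its long axis at about -39°. The table edge and rail run alongside it, clear of the fingers.

Run:
```python
from h import *
plan((.4754,-.2717,.15,-128.8),(.4754,-.2717,.014,-128.8))
```

```text
at [ 0.4715 -0.2704  0.2182] yaw -29.9 t 14.9 w 0.0854 q6 -1.7
(0.4754, -0.2717, 0.15, -128.8) -> [-0.005   0.001   0.0852] 0.8241 dist mm 68
(0.4754, -0.2717, 0.014, -128.8) -> [-0.005   0.001   0.2552] 0.8241 dist mm 204
```

Request:
{"name": "move_arm", "arguments": {"deltas": [[[-0.005, 0.001, 0.02, 0.0715, -1], [-0.005, 0.001, 0.04, 0.143, -1], [-0.005, 0.001, 0.06, 0.214, -1], [-0.005, 0.001, 0.08, 0.286, -1], [-0.005, 0.001, 0.1, 0.357, -1], [-0.005, 0.001, 0.1, 0.429, -1], [-0.005, 0.001, 0.1, 0.5, -1], [-0.005, 0.001, 0.1, 0.572, -1], [-0.005, 0.001, 0.1, 0.643, -1], [-0.005, 0.001, 0.1, 0.715, -1], [-0.005, 0.001, 0.1, 0.786, -1], [-0.005, 0.001, 0.1, 0.824, -1]]]}}

```text
clock: 16.15
position: [0.477, -0.2715, 0.1389]
ee_rot: [0.002, 0.902, 0.431, 0.002]
contact_force: [-1.0, 0.1, -0.2]
width: 0.0855
gripper_force: 0.0
```

Run:
```python
from h import *
plan((.4754,-.2717,.014,-128.8))
c,im=look('scene','sc2')
for k,st,ce in greens(im,60)[2]:print(st,ce.round(),onz(c,ce,0.017).round(3))
```

```text
at [ 0.477  -0.2715  0.1389] yaw -128.9 t 16.1 w 0.0855 q6 0.03
(0.4754, -0.2717, 0.014, -128.8) -> [-0.0014 -0.0014  0.1561] -0.001 dist mm 125
[287 170  25  22 290] [300. 181.] [[0.639 0.155 0.017]]
[325 282  20  16 253] [334. 290.] [[ 0.475 -0.28   0.017]]
```

Request:
{"name": "move_arm", "arguments": {"deltas": [[[-0.0014, -0.001, 0.06, 0, -1], [-0.0014, -0.001, 0.12, 0, -1], [-0.0014, -0.001, 0.155, 0, -1], [-0.0014, -0.001, 0.155, 0, -1], [-0.0014, -0.001, 0.155, 0, 1], [-0.0014, -0.001, 0.155, 0, 1], [-0.0014, -0.001, 0.155, 0, 1], [-0.0014, -0.001, 0.155, 0, 1], [-0.0014, -0.001, 0.155, 0, 1], [-0.0014, -0.001, 0.05, 0, 1], [-0.0014, -0.001, -0.15, 0, 1], [-0.0014, -0.001, -0.15, 0, 1]]]}}

```text
clock: 17.4
position: [0.4723, -0.2717, 0.1651]
ee_rot: [0.0, 0.902, 0.432, 0.0]
contact_force: [1.0, -1.7, -1.1]
width: 0.0538
gripper_force: 42.8
```

```bash
python3 -c "
from h import *
plan((.53,-.15,.26,-110),L(0,-135,260,-94.7),L(0,-135,120,-94.7))
s=manip.get_state();print(s['contact_force'],s['gripper_force'])"
```

```text
at [ 0.4723 -0.2717  0.1651] yaw -128.8 t 17.4 w 0.0538 q6 0.03
(0.53, -0.15, 0.26, -110) -> [ 0.1638 -0.0391 -0.1186] -0.1566 dist mm 165
(np.float64(0.6294), np.float64(0.0825), 0.26, -94.7) -> [ 0.4681 -0.1243 -0.1186] -0.2841 dist mm 399
(np.float64(0.6294), np.float64(0.0825), 0.12, -94.7) -> [ 0.4681 -0.1243  0.0564] -0.2841 dist mm 390
[ 1.00049552 -1.68218918 -1.07564572] 42.84001708030701
```

Request:
{"name": "move_arm", "arguments": {"deltas": [[[0, 0, -0.06, 0, 1], [0.03, -0.01, -0.118, -0.05, 1], [0.1, -0.03, -0.118, -0.1, 1], [0.16, -0.04, -0.118, -0.157, 1], [0.22, -0.055, -0.118, -0.22, 1], [0.28, -0.07, -0.118, -0.284, 1], [0.34, -0.09, -0.118, -0.284, 1], [0.4, -0.107, -0.1, -0.284, 1], [0.468, -0.124, -0.08, -0.284, 1], [0.468, -0.124, -0.04, -0.284, 1], [0.468, -0.124, 0, -0.284, 1], [0.468, -0.124, 0, -0.284, 1]]]}}

```text
clock: 18.6
position: [0.6264, 0.0829, 0.1585]
ee_rot: [-0.003, 0.735, 0.678, -0.004]
contact_force: [-1.0, 0.4, -1.2]
width: 0.0535
gripper_force: 42.8
```

Request:
{"name": "move_arm", "arguments": {"deltas": [[[0, 0, 0, 0, 1], [0, 0, 0, 0, 1]]]}}

```text
clock: 18.8
position: [0.6312, 0.0815, 0.1652]
ee_rot: [0.001, 0.736, 0.677, 0.002]
contact_force: [-0.0, 0.0, -0.2]
width: 0.0536
gripper_force: 42.8
```

```bash
python3 -c "
from h import *
plan(L(0,-135,120,-94.7),L(0,-135,31,-94.7))
s=manip.get_state();print(s['contact_force'],s['gripper_force'])
c,im=look('wrist','w4')"
```

```text
at [0.6312 0.0815 0.1652] yaw -94.8 t 18.8 w 0.0536 q6 0.1
(np.float64(0.6294), np.float64(0.0825), 0.12, -94.7) -> [ 0.001  -0.0023  0.0565] -0.0004 dist mm 45
(np.float64(0.6294), np.float64(0.0825), 0.031, -94.7) -> [ 0.001  -0.0023  0.1677] -0.0004 dist mm 134
[-0.01973587  0.0108659  -0.2355081 ] 42.81059682369232
```

View pics/w4.png

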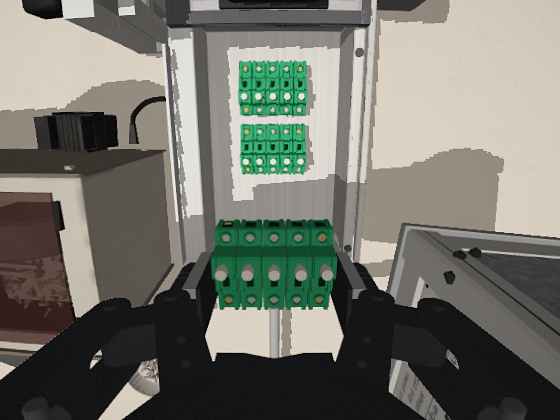

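Two strips lie square in the chamber at px (273,88) and (273,148), and the third is held straight. I'll place it now.

Request:
{"name": "move_arm", "arguments": {"deltas": [[[0.001, -0.002, 0.06, 0, 1], [0.001, -0.002, 0.12, 0, 1], [0.001, -0.002, 0.167, 0, 1], [0.001, -0.002, 0.167, 0, 1], [0.001, -0.002, 0.167, 0, 1], [0.001, -0.002, 0.167, 0, -0.6], [0.001, -0.002, 0.167, 0, -0.6], [0.001, -0.002, 0.167, 0, -0.6], [0.001, -0.002, 0.1, 0, -0.6], [0.001, -0.002, 0.02, 0, -0.6], [0.001, -0.002, -0.04, 0, -0.6], [0.001, -0.002, -0.04, 0, -0.8]]]}}

```text
clock: 20.05
position: [0.6314, 0.0832, 0.2017]
ee_rot: [0.004, 0.736, 0.677, 0.004]
contact_force: [0.2, 0.3, 0.3]
width: 0.0768
gripper_force: 0.0
```

Run:
```python
from h import *
c,im=look('wrist','w5');m,l,g=greens(im,100)
for k,st,ce in g:print(st,ce.round(),inL(onz(c,ce,.04)[0]).round(1))
plan(L(2,12,170),L(2,12,91))
```

```text
[ 242   70   60   48 2329] [271.  93.] [  0.1 -40.1]
[ 243  126   58   86 3977] [271. 167.] [-1.000e-01 -1.066e+02]
at [0.6316 0.0832 0.2022] yaw -94.7 t 20.1 w 0.0769 q6 0.1
(np.float64(0.6435), np.float64(0.2288), 0.17, -4.7) -> [ 1.826e-01 -1.000e-04  4.030e-02] -0.75 dist mm 150
(np.float64(0.6435), np.float64(0.2288), 0.091, -4.7) -> [ 1.826e-01 -1.000e-04  1.390e-01] -0.75 dist mm 184
```

Request:
{"name": "move_arm", "arguments": {"deltas": [[[0.04, 0, 0, -0.07, -1], [0.08, 0, 0, -0.14, -1], [0.12, 0, 0, -0.21, -1], [0.16, 0, 0, -0.28, -1], [0.1826, 0, 0, -0.35, -1], [0.1826, 0, 0, -0.42, -1], [0.1826, 0, 0, -0.49, -1], [0.1826, 0, 0, -0.56, -1], [0.1826, 0, 0, -0.63, -1], [0.1826, 0, 0.02, -0.7, -1], [0.1826, 0, 0.04, -0.75, -1], [0.1826, 0, 0.04, -0.75, -1]]]}}

```text
clock: 21.3
position: [0.6381, 0.2281, 0.1591]
ee_rot: [-0.003, 0.041, 0.999, -0.001]
contact_force: [-0.7, 0.5, 0.4]
width: 0.0854
gripper_force: 0.0
```

Request:
{"name": "move_arm", "arguments": {"deltas": [[[0, 0, 0, 0, -1], [0, 0, 0.05, 0, -1], [0, 0, 0.097, 0, -1], [0, 0, 0.097, 0, -1], [0, 0, 0.097, 0, 1], [0, 0, 0.097, 0, 1], [0, 0, 0.097, 0, 1], [0, 0, 0.097, 0, 1], [0, 0, 0.097, 0, 1], [0, 0, 0.097, 0, 1], [0, 0, 0.097, 0, 1]]]}}

```text
clock: 22.4
position: [0.6409, 0.2288, 0.0861]
ee_rot: [0.001, 0.041, 0.999, 0.0]
contact_force: [-0.2, 0.3, 5.2]
width: 0.0115
gripper_force: 41.4
```

Run:
```python
from h import *
s=manip.get_state();print(inL(s['position']),s['contact_force'],s['gripper_force'],s['width'])
plan(L(2,-155,91.5))
```

```text
[-0.5913264  11.76446432] [-0.17958324  0.33963001  5.19108151] 41.404940485954285 0.011472636486568183
at [0.6409 0.2288 0.0861] yaw -4.7 t 22.4 w 0.0115 q6 -1.25
(np.float64(0.6298), np.float64(0.0624), 0.0915, -4.7) -> [-0.0033 -0.2084 -0.0067] -0.0001 dist mm 167
```

Request:
{"name": "move_arm", "arguments": {"deltas": [[[0, 0, -0.006, 0, 1], [0, -0.05, -0.006, 0, 1], [0, -0.1, -0.006, 0, 1], [0, -0.15, -0.006, 0, 1], [0, -0.19, -0.006, 0, 1], [0, -0.205, -0.006, 0, 1], [0, -0.211, -0.006, 0, 1], [0, -0.213, -0.006, 0, 1], [0, -0.213, -0.006, 0, 1]]]}}

```text
clock: 23.3
position: [0.6273, 0.0619, 0.0864]
ee_rot: [0.0, 0.042, 0.999, 0.003]
contact_force: [7.5, 9.0, -17.3]
width: 0.0113
gripper_force: 42.0
```

Run:
```python
from h import *
s=manip.get_state();print(inL(s['position']),s['contact_force'],s['gripper_force'],s['width'])
```

```text
[  -0.47729789 -155.70585001] [  7.52278558   8.99361429 -17.26412694] 41.98110222816467 0.011254978036227216
```

Request:
{"name": "move_arm", "arguments": {"deltas": [[[0, 0.003, 0.006, 0, 1], [0, 0.003, 0.006, 0, -0.6], [0, 0.003, 0.006, 0, -0.6], [0, 0.003, 0.006, 0, -0.6], [0, 0.003, -0.05, 0, -0.6], [0, 0.003, -0.11, 0, -0.6], [0.05, 0.06, -0.15, 0, -0.6], [0.1, 0.12, -0.16, 0, -0.6], [0.15, 0.18, -0.16, 0, -0.6], [0.15, 0.205, -0.16, 0, -0.6], [0.15, 0.205, -0.16, 0, -0.6], [0.15, 0.205, -0.16, 0, -0.6]]]}}

```text
clock: 24.5
position: [0.5194, 0.2334, 0.2178]
ee_rot: [0.0, 0.039, 0.999, 0.0]
contact_force: [0.6, -0.5, -0.4]
width: 0.0684
gripper_force: 0.0
```

Run:
```python
from h import *
plan(L(-135,9,180),L(-135,9,84))
c,im=look('wrist','w6')
cv2.imwrite('pics/w6b.png',cv2.resize(im[:,:,::-1],(800,600),interpolation=2))
```

```text
at [0.5194 0.2334 0.2178] yaw -4.5 t 24.5 w 0.0684 q6 -1.19
(np.float64(0.5067), np.float64(0.237), 0.18, -4.7) -> [0.0162 0.0032 0.0473] 0.0015 dist mm 40
(np.float64(0.5067), np.float64(0.237), 0.084, -4.7) -> [0.0162 0.0032 0.1673] 0.0015 dist mm 134
```

View pics/w6b.png

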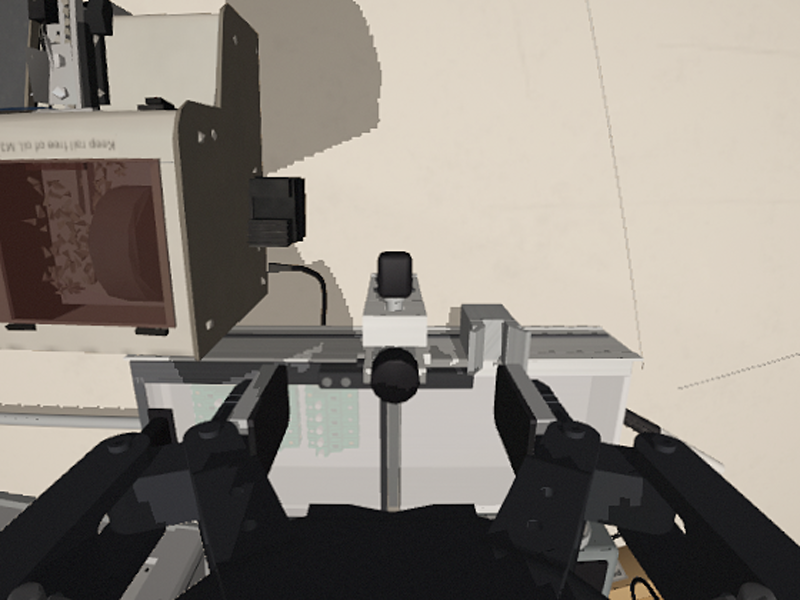

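The view shows the pin head at (395,272), knob at (395,375), notch near (490,335) and the shut lid's bar ending at (473,381). Strips are visible under the lid. The black box at (280,210) beside the bin leaves finger room.

Run:
```python
from h import *
s=manip.get_state();c=cam('wrist',s);f=lambda u,v,z:inL(onz(c,[[u*.7,v*.7]],z)[0]).round(1)
print('knob',f(395,375,.144),'pinheadL,R',f(379,272,.105),f(412,272,.105),'x ends',f(395,252,.105),f(395,296,.105))
print('bar end',f(473,381,.089),'blackbox',f(304,210,.1),f(304,210,.05))
print('notch lips',[f(u,v,.1) for u,v in((463,306),(503,306),(508,320),(527,322))],[f(u,v,.1) for u,v in((475,365),(500,365),(520,365))])
```

```text
knob [-92.7   8.3] pinheadL,R [-137.    -0.5] [-137.    17.9] x ends [-148.3    8.4] [-123.1    8.5]
bar end [-62.2  58.8] blackbox [-170.9  -41.7] [-166.7  -51.2]
notch lips [array([-115.7,   48.2]), array([-115.7,   71.7]), array([-107.1,   75.2]), array([-105.8,   86.7])] [array([-78.3,  57.2]), array([-78.3,  72.5]), array([-78.2,  84.8])]
```

Run:
```python
from h import *
plan(L(-136,8.6,150),L(-136,8.6,87))
```

```text
at [0.5202 0.2321 0.2176] yaw -4.6 t 24.6 w 0.0679 q6 -1.19
(np.float64(0.5057), np.float64(0.2367), 0.15, -4.7) -> [0.0185 0.0043 0.0845] 0.0007 dist mm 69
(np.float64(0.5057), np.float64(0.2367), 0.087, -4.7) -> [0.0185 0.0043 0.1633] 0.0007 dist mm 132
```

Request:
{"name": "move_arm", "arguments": {"deltas": [[[0.0185, 0.0043, 0.05, 0, -0.2], [0.0185, 0.0043, 0.084, 0, -0.2], [0.0185, 0.0043, 0.084, 0, -0.2], [0.0185, 0.0043, 0.13, 0, -0.2], [0.0185, 0.0043, 0.163, 0, -0.2], [0.0185, 0.0043, 0.163, 0, -0.2], [0.0185, 0.0043, 0.163, 0, 0.6], [0.0185, 0.0043, 0.163, 0, 1], [0.0185, 0.0043, 0.163, 0, 1], [0.0185, 0.0043, 0.163, 0, 1], [0.0185, 0.0043, 0.163, 0, 1]]], "squeeze": 40}}

```text
clock: 25.65
position: [0.5077, 0.2369, 0.0892]
ee_rot: [0.002, 0.041, 0.999, 0.0]
contact_force: [1.4, -1.4, 6.6]
width: 0.0191
gripper_force: 42.8
```

Run:
```python
from h import *
s=manip.get_state();print(inL(s['position']),s['contact_force'],s['gripper_force'],s['width'])
plan(L(-200,9.4,87))
```

```text
[-134.01737022    8.9468595 ] [ 1.43798781 -1.41193119  6.64113449] 42.75881052017212 0.019148737399547963
at [0.5077 0.2369 0.0892] yaw -4.7 t 25.6 w 0.0191 q6 -1.18
(np.float64(0.4419), np.float64(0.2428), 0.087, -4.7) -> [0.0825 0.0006 0.0027] 0.0001 dist mm 66
```

Request:
{"name": "move_arm", "arguments": {"deltas": [[[0.015, 0, 0, 0, 1], [0.03, 0, 0, 0, 1], [0.045, 0, 0, 0, 1], [0.06, 0, 0, 0, 1], [0.075, 0, 0, 0, 1], [0.082, 0, 0, 0, 1], [0.082, 0, 0, 0, 1]]]}}

```text
clock: 26.35
position: [0.4391, 0.2422, 0.0873]
ee_rot: [-0.0, 0.041, 0.999, -0.0]
contact_force: [-0.1, 0.0, -0.6]
width: 0.0193
gripper_force: 41.8
```

Run:
```python
from h import *
s=manip.get_state();print(inL(s['position']),s['contact_force'],s['gripper_force'],s['width'])
c,im=look('side','s3');cw,iw=look('wrist','w7')
cv2.imwrite('pics/s3b.png',np.hstack([cv2.resize(im[150:250,200:300,::-1],(400,400),interpolation=2),iw[100:420,130:430,::-1].copy().__class__((400,400,3),np.uint8)*0+cv2.resize(iw[130:330,180:380,::-1],(400,400),interpolation=2)]))
```

```text
[-202.76719564    8.61943792] [-0.05851125  0.02773059 -0.64033717] 41.84640169143677 0.019329600547243805
```

View pics/s3b.png

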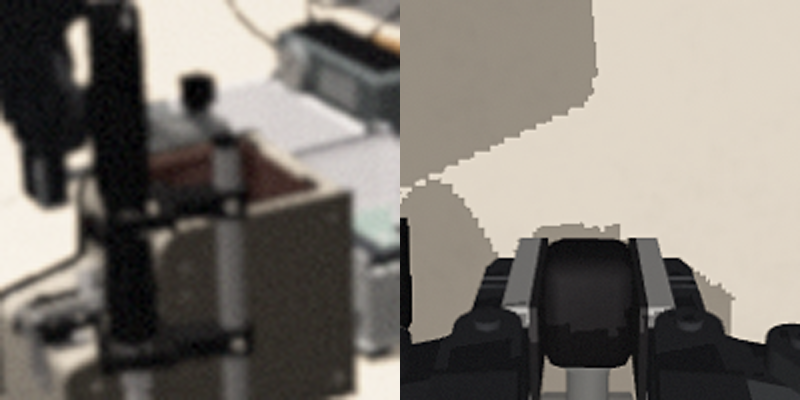

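The pin is held and clear of the clevis (head at crop (590,300), shaft below it). Next I move it above the notch.

Run:
```python
from h import *
s=manip.get_state();c=cam('wrist',s);print('head rear top',inL(onz(c,[[275,250]],s['position'][2]+.0158)[0])-inL(s['position']))
plan(L(-200,71.7,125),L(-115.3,71.7,125),L(-115.3,71.7,77))
```

```text
head rear top [-19.77863497   1.60618099]
at [0.4408 0.2423 0.0875] yaw -4.7 t 26.4 w 0.0192 q6 -1.12
(np.float64(0.447), np.float64(0.3048), 0.125, -4.7) -> [-0.0013  0.0785 -0.0469] 0.0 dist mm 73
(np.float64(0.5315), np.float64(0.2979), 0.125, -4.7) -> [-0.1073  0.0785 -0.0469] 0.0 dist mm 113
(np.float64(0.5315), np.float64(0.2979), 0.077, -4.7) -> [-0.1073  0.0785  0.0131] 0.0 dist mm 107
```

Request:
{"name": "move_arm", "arguments": {"deltas": [[[0, 0.02, -0.047, 0, 1], [0, 0.06, -0.047, 0, 1], [0, 0.0785, -0.047, 0, 1], [-0.03, 0.0785, -0.047, 0, 1], [-0.06, 0.0785, -0.047, 0, 1], [-0.09, 0.0785, -0.047, 0, 1], [-0.106, 0.0785, -0.047, 0, 1], [-0.106, 0.0785, -0.047, 0, 1], [-0.106, 0.0785, -0.047, 0, 1], [-0.106, 0.0785, -0.047, 0, 1]]]}}

```text
clock: 27.45
position: [0.5286, 0.2976, 0.1246]
ee_rot: [-0.001, 0.041, 0.999, -0.0]
contact_force: [-0.7, -1.3, -1.1]
width: 0.0191
gripper_force: 41.8
```

Run:
```python
from h import *
s=manip.get_state();print(inL(s['position']),s['contact_force'],s['gripper_force'],s['width'])
plan(L(-116,71.7,90),L(-116,71.7,77))
cw,iw=look('wrist','w8')
cv2.imwrite('pics/w8b.png',cv2.resize(iw[130:330,170:390,::-1],(770,700)[:2] if 0 else (660,600),interpolation=2))
```

```text
[-118.13606563   71.14125958] [-0.69624349 -1.33423011 -1.05997478] 41.79979383945465 0.019068517920023245
at [0.5286 0.2976 0.1246] yaw -4.7 t 27.4 w 0.0191 q6 -1.09
(np.float64(0.5308), np.float64(0.298), 0.09, -4.7) -> [-0.0027  0.0007  0.0432] 0.0001 dist mm 35
(np.float64(0.5308), np.float64(0.298), 0.077, -4.7) -> [-0.0027  0.0007  0.0595] 0.0001 dist mm 48
```

View pics/w8b.png

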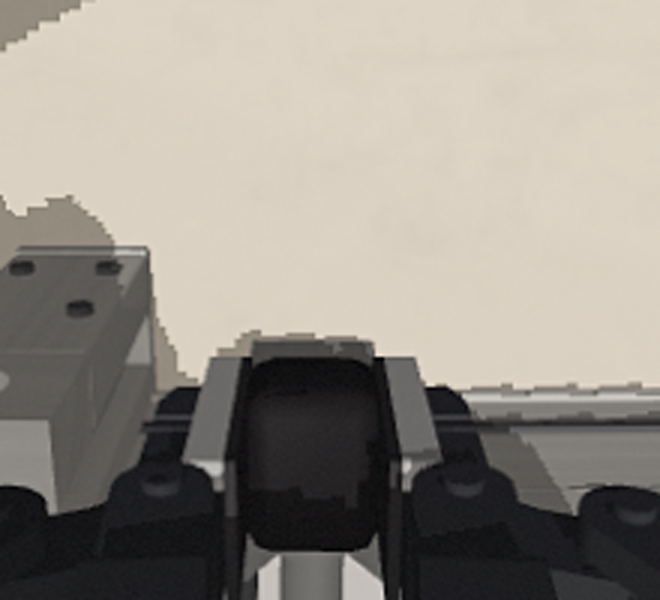

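The shaft (centre ~312) is centred between the flared lips (about 258–370). Now I lower it.

Request:
{"name": "move_arm", "arguments": {"deltas": [[[-0.002, 0.0007, 0.02, 0, 1], [-0.002, 0.0007, 0.04, 0, 1], [-0.002, 0.0007, 0.05, 0, 1], [-0.002, 0.0007, 0.057, 0, 1], [-0.002, 0.0007, 0.059, 0, 1], [-0.002, 0.0007, 0.059, 0, 1]]]}}

```text
clock: 28.1
position: [0.5317, 0.2983, 0.078]
ee_rot: [0.0, 0.041, 0.999, 0.0]
contact_force: [0.4, 0.2, -1.6]
width: 0.0193
gripper_force: 41.8
```

Run:
```python
from h import *
s=manip.get_state();print(inL(s['position']),s['position'][2],s['contact_force'],s['moment'],s['gripper_force'],s['width'])
```

```text
[-115.06631007   72.12147257] 0.07796473351599228 [ 0.35826838  0.18797288 -1.55682827] [-0.00489032  0.05096194 -0.00608729] 41.79893910884857 0.019266279900903467
```

Request:
{"name": "move_arm", "arguments": {"deltas": [[[0, 0, 0.0015, 0, 1], [0, 0, 0.003, 0, 1], [0, 0, 0.003, 0, 1]]]}}

```text
clock: 28.4
position: [0.5322, 0.2984, 0.0763]
ee_rot: [0.001, 0.041, 0.999, 0.0]
contact_force: [-0.4, 0.4, 4.3]
width: 0.0192
gripper_force: 42.5
```

Request:
{"name": "move_arm", "arguments": {"deltas": [[[0, 0, 0.0012, 0, 1], [0, 0, 0.0025, 0, 1], [0, 0, 0.0025, 0, 1]]]}}

```text
clock: 28.7
position: [0.5323, 0.2984, 0.0759]
ee_rot: [0.001, 0.041, 0.999, 0.001]
contact_force: [-3.7, -1.3, 12.6]
width: 0.019
gripper_force: 43.7
```

Request:
{"name": "move_arm", "arguments": {"deltas": [[[0, 0, -0.002, 0, 1], [0, 0, -0.002, 0, 0.2], [0, 0, -0.002, 0, 0.2], [0, 0, -0.002, 0, 0.2], [0, 0, -0.05, 0, 0.2], [0, 0, -0.1, 0, 0.2], [0, 0, -0.15, 0, 0.2], [0.02, 0, -0.15, 0, 0.2], [0.02, 0, -0.15, 0, 0.2]]]}}

```text
clock: 29.6
position: [0.5142, 0.2996, 0.194]
ee_rot: [-0.0, 0.041, 0.999, 0.0]
contact_force: [0.7, -0.7, -0.4]
width: 0.034
gripper_force: 0.0
```

Run:
```python
from h import *
plan(L(-90,9,215),L(-90,9,126))
cw,iw=look('wrist','w9')
cv2.imwrite('pics/w9b.png',cv2.resize(iw[130:330,150:420,::-1],(800,592),interpolation=2))
```

```text
at [0.5142 0.2996 0.194 ] yaw -4.7 t 29.6 w 0.034 q6 -1.08
(np.float64(0.5515), np.float64(0.2333), 0.215, -4.7) -> [-0.0532 -0.0788 -0.0263] 0.0002 dist mm 79
(np.float64(0.5515), np.float64(0.2333), 0.126, -4.7) -> [-0.0532 -0.0788  0.085 ] 0.0002 dist mm 102
```

View pics/w9b.png

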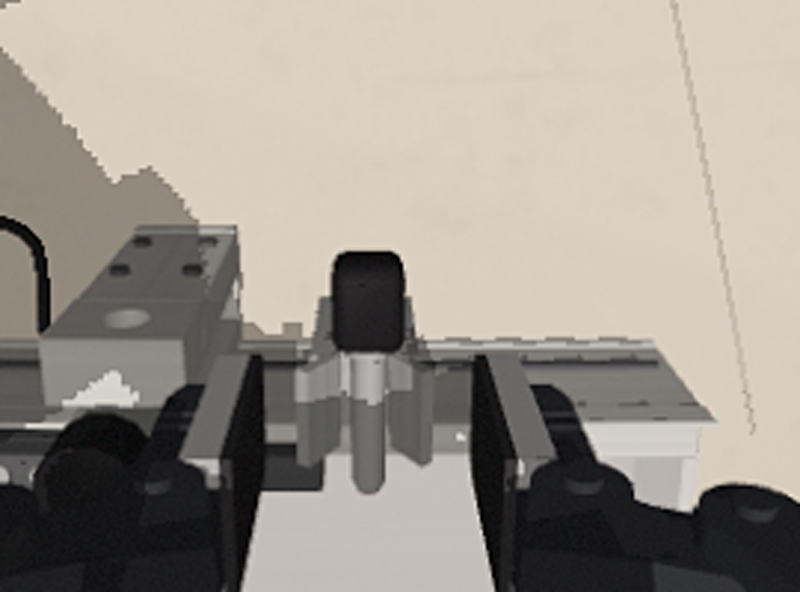

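The pin lies in the notch with its head at (368,300), its tip at (369,490) and the bar end at (322,470). I'll check its position numerically.

Run:
```python
from h import *
s=manip.get_state();c=cam('wrist',s);f=lambda u,v,z:inL(onz(c,[[150+u*.3375,130+v*.3378]],z)[0]).round(1)
print('tip',f(369,490,.083),'head top front',f(368,350,.093),'head bottom rear',f(368,253,.073),'bar end',f(322,470,.089))
```

```text
tip [-55.2  73.5] head top front [-104.    73.2] head bottom rear [-125.2   73.2] bar end [-65.3  60.1]
```

Request:
{"name": "move_arm", "arguments": {"deltas": [[[-0.02, -0.03, -0.026, 0, -0.3], [-0.0532, -0.0788, -0.026, 0, -0.3], [-0.0532, -0.0788, -0.026, 0, -0.3], [-0.0532, -0.0788, -0.026, 0, -0.3], [-0.0532, -0.0788, 0.03, 0, -0.3], [-0.0532, -0.0788, 0.07, 0, -0.3], [-0.0532, -0.0788, 0.084, 0, -0.3], [-0.0532, -0.0788, 0.084, 0, -0.3], [-0.0532, -0.0788, 0.084, 0, 1], [-0.0532, -0.0788, 0.084, 0, 1], [-0.0532, -0.0788, 0.084, 0, 1], [-0.0532, -0.0788, 0.084, 0, 1]]], "squeeze": 60}}

```text
clock: 30.85
position: [0.554, 0.2324, 0.1282]
ee_rot: [0.002, 0.041, 0.999, -0.0]
contact_force: [-0.8, -4.4, 5.7]
width: 0.0236
gripper_force: 59.1
```

Run:
```python
from h import *
s=manip.get_state();print(inL(s['position']),s['position'][2],s['contact_force'],s['gripper_force'],s['width'])
```

```text
[-87.46272652   8.29347014] 0.12816259034915167 [-0.75557985 -4.41840029  5.65372383] 59.10898269095924 0.02363168450694388
```

Request:
{"name": "move_arm", "arguments": {"deltas": [[[0, 0, 0, 0, 1], [0, 0, -0.015, 0, 1], [0, 0, -0.03, 0, 1], [0, 0, -0.045, 0, 1], [0, 0, -0.054, 0, 1], [0, 0, -0.058, 0, 1], [0, 0, -0.059, 0, 1], [0, 0, -0.059, 0, 1]]]}}

```text
clock: 31.65
position: [0.554, 0.2324, 0.1733]
ee_rot: [0.001, 0.041, 0.999, -0.001]
contact_force: [4.0, -3.3, -5.4]
width: 0.0236
gripper_force: 60.0
```

Run:
```python
from h import *
s=manip.get_state();print(inL(s['position']),s['position'][2],s['contact_force'],s['gripper_force'],s['width'])
```

```text
[-87.4785487   8.241919 ] 0.1732864961021146 [ 3.98876547 -3.32749584 -5.36813605] 59.95628761884291 0.0235744663034351
```

Request:
{"name": "move_arm", "arguments": {"deltas": [[[0, 0, -0.0015, 0, 1], [0, 0, -0.003, 0, 1], [0, 0, -0.003, 0, 1]]]}}

```text
clock: 31.95
position: [0.554, 0.2324, 0.1734]
ee_rot: [0.0, 0.041, 0.999, -0.001]
contact_force: [6.8, -3.1, -15.8]
width: 0.0237
gripper_force: 60.3
```

Request:
{"name": "move_arm", "arguments": {"deltas": [[[0, 0, 0.003, 0, 1], [0, 0, 0.003, 0, -0.4], [0, 0, 0.003, 0, -0.4], [0, 0, 0.003, 0, -0.4], [0, 0, -0.05, 0, -0.4], [0, 0, -0.1, 0, -0.4], [0, -0.05, -0.1, 0, -0.6], [0, -0.11, -0.1, 0, -0.8], [0, -0.17, -0.1, 0, -0.8], [0, -0.23, -0.1, 0, -0.8], [0, -0.29, -0.1, 0, -0.8], [0, -0.35, -0.1, 0, -0.8]]]}}

```text
clock: 33.15
position: [0.5295, -0.047, 0.2564]
ee_rot: [0.001, 0.041, 0.999, 0.0]
contact_force: [0.8, -0.6, -0.0]
width: 0.0769
gripper_force: 0.0
```

Run:
```python
from h import *
plan(L(-30,-400,230),L(-30,-400,88))
c,im=look('scene','sc3')
cv2.imwrite('pics/sc3b.png',cv2.resize(im[120:260,210:370,::-1],(684,600),interpolation=2))
```

```text
at [ 0.5295 -0.047   0.2564] yaw -4.7 t 33.1 w 0.0769 q6 -1.71
(np.float64(0.5778), np.float64(-0.1792), 0.23, -4.7) -> [-0.0736 -0.1597  0.033 ] 0.0002 dist mm 143
(np.float64(0.5778), np.float64(-0.1792), 0.088, -4.7) -> [-0.0736 -0.1597  0.2105] 0.0002 dist mm 219
```

View pics/sc3b.png

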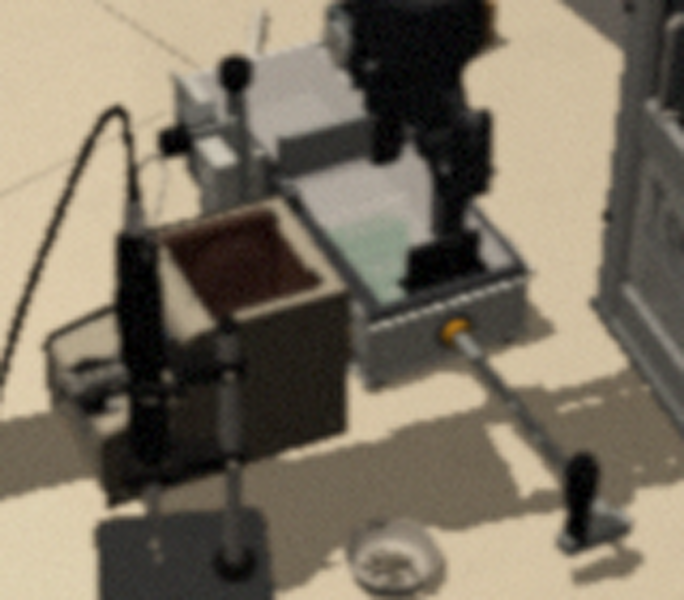

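The gate is up with its knob at (235,72), the lid is shut, the pin head sits in the notch at (175,140), and the post is at (581,465).

Request:
{"name": "move_arm", "arguments": {"deltas": [[[-0.04, -0.06, 0.033, 0, -0.8], [-0.0736, -0.12, 0.033, 0, -0.8], [-0.0736, -0.16, 0.033, 0, -0.8], [-0.0736, -0.16, 0.033, 0, -0.8], [-0.0736, -0.16, 0.09, 0, -0.8], [-0.0736, -0.16, 0.15, 0, -0.8], [-0.0736, -0.16, 0.2, 0, -0.8], [-0.0736, -0.16, 0.21, 0, -0.8], [-0.0736, -0.16, 0.21, 0, -0.8], [-0.0736, -0.16, 0.21, 0, 1], [-0.0736, -0.16, 0.21, 0, 1], [-0.0736, -0.16, 0.21, 0, 1]]], "squeeze": 50}}

```text
clock: 34.4
position: [0.5795, -0.1787, 0.0899]
ee_rot: [0.002, 0.041, 0.999, -0.001]
contact_force: [0.0, 0.0, 0.2]
width: 0.0339
gripper_force: 0.0
```

Request:
{"name": "move_arm", "arguments": {"deltas": [[[0, 0, 0, 0, 1], [0, 0, 0, 0, 1], [0, 0, 0, 0, 1]]]}}

```text
clock: 34.7
position: [0.579, -0.1784, 0.0894]
ee_rot: [0.001, 0.041, 0.999, -0.0]
contact_force: [0.0, 1.6, 7.0]
width: 0.0206
gripper_force: 48.6
```

Run:
```python
from h import *
s=manip.get_state();print(inL(s['position']),s['position'][2],s['contact_force'],s['gripper_force'],s['width'])
```

```text
[ -28.85848485 -399.13073563] 0.08942261210869917 [0.04709016 1.5703617  6.98484798] 48.64307463169098 0.020595705429038748
```

Request:
{"name": "move_arm", "arguments": {"deltas": [[[0, 0.02, 0, 0, 1], [0, 0.04, 0, 0, 1], [0, 0.065, 0, 0, 1], [0, 0.09, 0, 0, 1], [0, 0.115, 0, 0, 1], [0, 0.14, 0, 0, 1], [0, 0.165, 0, 0, 1], [0, 0.19, 0, 0, 1], [0, 0.21, 0, 0, 1], [0, 0.224, 0, 0, 1], [0, 0.229, 0, 0, 1], [0, 0.229, 0, 0, 1]]]}}

```text
clock: 35.9
position: [0.5935, 0.0005, 0.0894]
ee_rot: [0.001, 0.04, 0.999, -0.004]
contact_force: [-4.1, -11.6, 7.5]
width: 0.0209
gripper_force: 50.4
```

Run:
```python
from h import *
s=manip.get_state();print(inL(s['position']),s['position'][2],s['contact_force'],s['gripper_force'],s['width'])
```

```text
[ -29.08797511 -219.63963753] 0.08941575239610036 [ -4.07712166 -11.64818446   7.50427721] 50.391488671302795 0.020887161305362476
```

Request:
{"name": "move_arm", "arguments": {"deltas": [[[0, 0.002, 0, 0, 1], [0, 0.004, 0, 0, 1], [0, 0.004, 0, 0, 1]]]}}

```text
clock: 36.2
position: [0.5935, 0.0005, 0.0894]
ee_rot: [0.001, 0.04, 0.999, -0.006]
contact_force: [-3.9, -19.6, 7.5]
width: 0.0208
gripper_force: 51.1
```

Run:
```python
from h import *
s=manip.get_state();print(inL(s['position']),s['position'][2],s['contact_force'],s['gripper_force'],s['width'])
c,im=look('scene','sc4')
for k,st,ce in greens(im,20)[2]:print(st,ce.round())
```

```text
[ -29.10087144 -219.62256648] 0.0894149728860987 [ -3.87750188 -19.64687171   7.52775789] 51.051188707351685 0.02075337371135159
[198  87   9   8  55] [202.  90.]
[104 227  18  15  78] [113. 234.]
[102 238  19   8  41] [110. 242.]
```

Request:
{"name": "move_arm", "arguments": {"deltas": [[[0, -0.02, 0, 0, 1], [0, -0.045, 0, 0, 1], [0, -0.07, 0, 0, 1], [0, -0.095, 0, 0, 1], [0, -0.12, 0, 0, 1], [0, -0.145, 0, 0, 1], [0, -0.17, 0, 0, 1], [0, -0.195, 0, 0, 1], [0, -0.215, 0, 0, 1], [0, -0.23, 0, 0, 1], [0, -0.237, 0, 0, 1], [0, -0.237, 0, 0, 1]]]}}

```text
clock: 37.45
position: [0.5789, -0.1801, 0.0894]
ee_rot: [0.001, 0.042, 0.999, 0.002]
contact_force: [-0.2, 6.0, 8.0]
width: 0.0204
gripper_force: 50.6
```

Run:
```python
from h import *
s=manip.get_state();print(inL(s['position']),s['position'][2],s['contact_force'],s['gripper_force'],s['width'])
```

```text
[ -28.8861916 -400.7897104] 0.08936710400724276 [-0.20047584  5.96825974  7.98587995] 50.58989346027374 0.020436318501040475
```

Request:
{"name": "move_arm", "arguments": {"deltas": [[[0, 0, 0, 0, 1], [0, 0.003, 0, 0, -0.5], [0, 0.003, 0, 0, -0.5], [0, 0.003, 0, 0, -0.5], [0, 0.003, -0.06, 0, -0.5], [0, 0.003, -0.12, 0, -0.5], [0, 0.003, -0.18, 0, -0.5], [0.02, 0.05, -0.23, 0, -0.5], [0.05, 0.11, -0.24, 0, -0.5], [0.07, 0.17, -0.24, 0, -0.5], [0.07, 0.23, -0.24, 0, -0.5], [0.07, 0.29, -0.24, 0, -0.5]]]}}

```text
clock: 38.65
position: [0.5399, 0.0496, 0.2802]
ee_rot: [0.0, 0.042, 0.999, -0.0]
contact_force: [1.3, -0.0, 0.3]
width: 0.0641
gripper_force: 0.0
```

Run:
```python
from h import *
plan(L(-88,8.5,260),L(-88,8.5,173))
c,im=look('wrist','w10')
```

```text
at [0.5399 0.0496 0.2802] yaw -4.8 t 38.6 w 0.0641 q6 -1.52
(np.float64(0.5535), np.float64(0.2327), 0.26, -4.7) -> [0.0021 0.2295 0.0253] -0.0007 dist mm 185
(np.float64(0.5535), np.float64(0.2327), 0.173, -4.7) -> [0.0021 0.2295 0.134 ] -0.0007 dist mm 213
```

Request:
{"name": "move_arm", "arguments": {"deltas": [[[0.002, 0.06, 0, 0, -0.5], [0.002, 0.12, 0.01, 0, -0.5], [0.002, 0.18, 0.02, 0, -0.5], [0.002, 0.2295, 0.025, 0, -0.4], [0.002, 0.2295, 0.025, 0, -0.3], [0.002, 0.2295, 0.025, 0, -0.3], [0.002, 0.2295, 0.08, 0, -0.3], [0.002, 0.2295, 0.12, 0, -0.3], [0.002, 0.2295, 0.134, 0, -0.3], [0.002, 0.2295, 0.134, 0, -0.3]]]}}

```text
clock: 39.7
position: [0.5534, 0.2298, 0.1712]
ee_rot: [-0.002, 0.042, 0.999, -0.001]
contact_force: [-0.4, -0.1, 0.7]
width: 0.0557
gripper_force: 0.0
```

Request:
{"name": "move_arm", "arguments": {"deltas": [[[0, 0, 0, 0, 1], [0, 0, 0, 0, 1], [0, 0, 0, 0, 1], [0, 0, 0, 0, 1], [0, 0, 0, 0, 1]]], "squeeze": 60}}

```text
clock: 40.2
position: [0.5557, 0.2322, 0.174]
ee_rot: [0.002, 0.041, 0.999, 0.001]
contact_force: [2.2, 2.3, 3.5]
width: 0.0234
gripper_force: 58.6
```

Run:
```python
from h import *
s=manip.get_state();print(inL(s['position']),s['position'][2],s['contact_force'],s['gripper_force'],s['width'])
```

```text
[-85.77046513   8.16624854] 0.17400614588858304 [2.21713835 2.2829594  3.45171705] 58.62978115095757 0.023386343007030217
```

Lower by 45 mm plus a little over.

Request:
{"name": "move_arm", "arguments": {"deltas": [[[0, 0, 0.012, 0, 1], [0, 0, 0.025, 0, 1], [0, 0, 0.04, 0, 1], [0, 0, 0.052, 0, 1], [0, 0, 0.058, 0, 1], [0, 0, 0.06, 0, 1], [0, 0, 0.06, 0, 1]]]}}

```text
clock: 40.9
position: [0.5557, 0.2322, 0.1297]
ee_rot: [0.003, 0.041, 0.999, 0.001]
contact_force: [-4.3, 1.9, 31.7]
width: 0.0237
gripper_force: 61.6
```

Request:
{"name": "move_arm", "arguments": {"deltas": [[[0, 0, 0, 0, 1], [0, 0, 0, 0, 1], [0, 0, 0, 0, 1]]]}}

```text
clock: 41.2
position: [0.5557, 0.2322, 0.1297]
ee_rot: [0.003, 0.041, 0.999, 0.001]
contact_force: [-3.2, 1.2, 29.7]
width: 0.0235
gripper_force: 61.6
```

Request:
{"name": "move_arm", "arguments": {"deltas": [[[0, 0, -0.004, 0, 1], [0, 0, -0.004, 0, -0.4], [0, 0, -0.004, 0, -0.4], [0, 0, -0.004, 0, -0.4], [0, 0, -0.05, 0, -0.4], [0, 0, -0.1, 0, -0.4], [0, 0, -0.12, 0, -0.4], [0.06, 0, -0.12, 0, -0.4], [0.06, 0, -0.12, 0, -0.4], [0.06, 0, -0.12, 0, -0.4]]]}}

```text
clock: 42.2
position: [0.5046, 0.235, 0.2195]
ee_rot: [-0.001, 0.041, 0.999, -0.001]
contact_force: [-0.2, 0.2, 0.5]
width: 0.0599
gripper_force: 0.0
```

Run:
```python
from h import *
plan()
c,im=look('wrist','w11')
cv2.imwrite('pics/w11b.png',cv2.resize(im[:,:,::-1],(800,600),interpolation=2))
```

```text
at [0.5046 0.235  0.2195] yaw -4.7 t 42.2 w 0.0599 q6 -1.18
```

View pics/w11b.png

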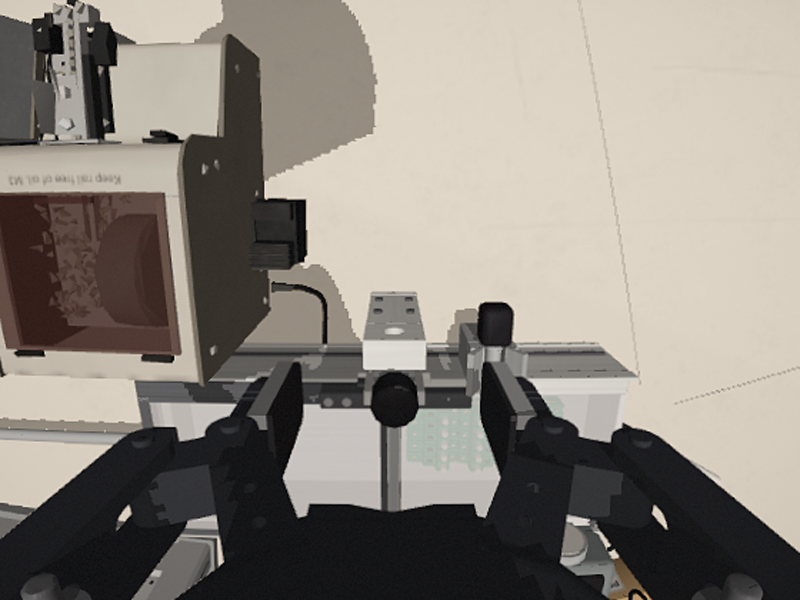

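Three strips show beyond the gate (about (455,440)), the pin head is in the notch at (495,325), and the knob is down. I'll press lightly on the knob with closed fingers to be sure the gate is seated.

Run:
```python
from h import *
plan(L(-91,8.7,190),L(-91,8.7,158),L(-91,8.7,150))
```

```text
at [0.5059 0.2351 0.2197] yaw -4.7 t 42.2 w 0.0598 q6 -1.18
(np.float64(0.5505), np.float64(0.2331), 0.19, -4.7) -> [-0.0558  0.0021  0.0371] 0.0001 dist mm 54
(np.float64(0.5505), np.float64(0.2331), 0.158, -4.7) -> [-0.0558  0.0021  0.0771] 0.0001 dist mm 76
(np.float64(0.5505), np.float64(0.2331), 0.15, -4.7) -> [-0.0558  0.0021  0.0871] 0.0001 dist mm 83
```

Request:
{"name": "move_arm", "arguments": {"deltas": [[[0, 0, 0, 0, 1], [0, 0, 0, 0, 1], [0, 0, 0, 0, 1], [-0.0558, 0.002, 0.02, 0, 1], [-0.0558, 0.002, 0.05, 0, 1], [-0.0558, 0.002, 0.077, 0, 1], [-0.0558, 0.002, 0.081, 0, 1], [-0.0558, 0.002, 0.084, 0, 1], [-0.0558, 0.002, 0.087, 0, 1], [-0.0558, 0.002, 0.088, 0, 1], [-0.0558, 0.002, 0.088, 0, 1]]]}}

```text
clock: 43.35
position: [0.5517, 0.2336, 0.1518]
ee_rot: [0.001, 0.041, 0.999, 0.0]
contact_force: [-0.6, -0.9, 4.8]
width: 0.0001
gripper_force: 2.3
```

Request:
{"name": "move_arm", "arguments": {"deltas": [[[0, 0, 0.002, 0, 1], [0, 0, 0.003, 0, 1], [0, 0, 0.003, 0, 1]]]}}

```text
clock: 43.65
position: [0.5517, 0.2336, 0.1516]
ee_rot: [0.002, 0.041, 0.999, 0.001]
contact_force: [-4.0, -1.0, 15.4]
width: -0.0002
gripper_force: 7.9
```

Request:
{"name": "move_arm", "arguments": {"deltas": [[[0, 0, -0.05, 0, 1], [0, 0, -0.1, 0, 1], [0.1, 0.03, -0.15, 0, 1], [0.15, 0.1, -0.15, 0, 1], [0.15, 0.15, -0.15, 0, 1], [0.15, 0.15, -0.15, 0, 1], [0.15, 0.15, -0.15, 0, 1], [0.15, 0.15, -0.15, 0, 1]]]}}

```text
clock: 44.45
position: [0.4408, 0.3632, 0.2679]
ee_rot: [0.0, 0.04, 0.999, -0.0]
contact_force: [0.0, -1.3, -0.2]
width: 0.0001
gripper_force: 0.0
```

Run:
```python
from h import *
c,im=look('scene','sc5')
# dark-pixel check of pin head, fin and post against the lock model (lid/gate shut, rod back, pin parked)
for n,P in dict(fin=L(0,-155,108),post=L(-30,-400,112),head=L(-119,72,93),knob=L(-90,9,144)).items():
    u=proj(c,P[:3])[0];v=im[int(u[1])-3:int(u[1])+4,int(u[0])-3:int(u[0])+4].mean(2);print(n,u.round(),v.min().round(),np.median(v))
```

```text
fin [313. 176.] 2.0 83.33333333333333
post [346. 228.] 8.0 85.66666666666667
head [249. 150.] 1.0 58.666666666666664
knob [264. 146.] 0.0 55.333333333333336
```

The gate is seated (knob top at z 144, no movement under 15 N). The lid is shut, the rod is back, the pin is parked, and the arm is clear.

```bash
python3 -c "
from rig import manip
print(manip.sign_off())"
```

```text
the job is handed in; nothing more can be done
None
```

I handed the job in at about 44 s: all three strips are in the dry box, the lid and gate are shut, the rod is fully back and the pin is parked in the notch. I never opened the lid and gate at the same time, and I didn't touch the dish, gauge or tester.

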